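# Lock a sample pot in the wedge cradle and cover it

## Robot

A 6-joint arm with a two-finger parallel gripper is mounted at the origin on a cart in front of the work surface, level with it; the furniture and walls round the work are solid. World frame = base frame: x ahead of the robot, y to its left, z up, the work surface at z = 0. Lengths are in m, angles in rad, forces in N, time in s.
With the tool pointing down it reaches from about 0.3 to 0.875 m from the base axis. Payload 6.4 kg.
Tool frame: the origin (TCP) lies midway between the tips of the shut fingers; the grasp point (between the pads) lies ctrl.grip_point_offset behind it (ctrl.grip_point_offset is the distance from the TCP to the grasp point, in m); z points along the fingers, y is the direction in which the jaws open and shut (so a half turn about z gives the same grasp; the last joint's range is limited). The gripper opens to 85 mm and grips with 20 to 120 N. Pads are 22 mm wide; open, the fingers measure 114 mm over their backs; the gripper's body (76 mm by 85 mm) begins 54 mm behind the grasp point. The pads swing forward as they close: fully open they stand 13 mm farther back than shut.
Start: joints at [0.998, 0.181, 1.607, -0, 1.354, -0.206], TCP at [0.206, 0.537, 0.231] pointing down, gripper open.
Joint ranges: [-2.99, 2.99], [-0.89, 2.07], [0.3, 2.58], [-1.14, 4.28], [0, 2.63], [-3.12, 3.12]. Speed limits (rad/s): [2.57, 2.57, 3.01, 3.14, 3.14, 3.14].

## Interface

Orientations are given as a unit quaternion [w, x, y, z].
In Python, from bench import ctrl, viewer gives the robot as it stands.
- The arm moves only by the shell command python3 -m handwheel 'ROWS' [OPENING]. ROWS is JSON, a list of rows, each an object with "travel": the shift along the tool's x, y, z as a fraction of full scale, a list of three; "dr": the turn, a rotation vector about the tool's x, y, z as a fraction of full scale, a list of three. A call has 1 to 20 rows; each row shifts and turns the pose as measured when the row begins, along the tool's axes as they then stand; what a row does not reach is not made up. Full scale, the value 1, is 150 mm for a shift and 30 degrees for a turn. A row lasts 1/12 s, in which the tool goes at most 41.7 mm and 7.16 degrees, less where a joint would pass 70% of its speed; a pose out of reach is approached as far as the arm can. A call with a number of a shift or a turn outside -1 to 1 is refused whole. A call with a gripper value outside its range is refused whole. OPENING is the opening, from -1 (shut) to 1 (fully open), set as the call begins (- or left out, the last holds). The fingers move at their own pace and stop on an object; the grip force is fixed at half the most. Time passes only in rows, so rows that do not move let the fingers close. It gives the time, the measured TCP pose, the force and the opening at its end, in the units of the state.
- ctrl.get_obs(): the state, without advancing time (a new reading comes with each control period).
- viewer.camera(name): name is "scene" or "top" or "wrist"; returns the picture (384x512x3 uint8, red, green, blue); there is no depth.
- viewer.get_calibration(name): a dict with "camera_matrix" (3x3 intrinsics, pixels), "k1" (the pictures are not rectified: a ray, as slopes to the right and down, at radius r is drawn at 1 + k1 r^2 times it, then the intrinsics apply), "R" (3x3) and "t" (3): a world point X has camera coordinates R X + t. Camera axes: x right, y down, z forward; pixel columns grow to the right and rows downward; lengths in m; the calibration is good to about 2 mm. A picture is of the moment at which its call begins: read the wrist's pose just before it. get_calibration takes no time and is no camera call; for the wrist camera it gives the pose at the moment of the call.
- ctrl.hand_in(): hands the job in, once; it reports no verdict.
The state is a dict: "time_s": time; "q": joint angles; "dq": joint speeds; "joint_efforts": joint torques, N m; "eef_pos": TCP position; "eef_rot": TCP orientation; "wrist_force": force on the tool from outside, world axes, zero at the start; "torque": the same for the moment, N m; "opening": opening from 0.0 (shut) to 1.0 (fully open).
Only numpy, scipy, OpenCV 4.12 (cv2) and the standard library are available. Lean on these libraries where they do the work, as an engineer would, in place of code of your own. Each camera call takes 0.05 s, during which the arm holds its last target. There are 200 camera calls.

## Task

Fix the blue sample pot in the clamping cradle: stand it upright in the nest in front of the vee stop, slide the steel bar up until its rubber pad holds the pot snug in the vee, then push the orange thumb wedge firmly in along its ramp until it jams the bar fast. Last, set the steel lid on the pot so that it sits level on the rim all round, let go, and leave the wash bottle, red cap and tachometer where they are.

Things in the scene. Friction and masses are not known exactly. Their poses are not given: they have to be found in the camera images.
- cradle: The cradle, fixed to the bench, turned up to 0.3 rad: aluminium base plate 130 (x) x 270 (y) x 12 mm. Origin on the plate's underside, at bench height. Nest, bar and bridge lie along its own y axis; the bar clamps towards +y, the wedge is pushed towards +x.
- nest (a point): Where the centre of the pot's underside is when seated in the vee stop: on top of the base plate, 12 mm above the bench, at cradle x 0, y +75 mm. The vee stop, two grey blocks with tops 48 mm above the bench, is on its +y side and opens towards -y. Axes as the cradle's.
- bridge (a point): Middle of the top of the grey bridge (68 (x) x 48 (y) mm, on four pillars, top 68 to 76 mm above the bench) at cradle y -105 mm. It spans the bar, and its sloping roof carries the wedge, which slides between roof and bar.
- bar: Steel sliding bar, 30 mm wide, with a rubber pad 60 mm wide (top 55 mm above the bench) at its +y end. Origin at the foot of its black grip block, 38 mm above the bench; axes as the cradle's. Slides only along cradle y (friction 2 N, stays where left): origin at y -40 mm fully back, +5 mm when the pad meets a seated pot; starts 25 to 45 mm short. About 6 to 10 N presses the pot home.
- bar_grip (a point): Centre of the upright black grip block, 20 (x) x 24 (y) x 56 mm, at a good grip height, 80 mm above the bench (the block's top is at 94 mm). Best gripped across its 20 mm (cradle x): the pad plate stands only 8 mm in front of it.
- bar_face (a point): Middle of the pad's face that meets the pot, 38 mm above the bench; its y axis points from the bar to the pot. The pot's axis is 32 mm in front of it when they touch.
- wedge: Orange thumb wedge 130 x 16 mm, thin nose to +x, tab at its tail. Origin on its flat underside below the tab; axes as the cradle's. Slides only along its ramp, to cradle +x, sinking 0.12 mm per mm (friction 2.5 N, stays where left). Origin at cradle x -120 mm fully out (starts within 20 mm of that), about -75 when it meets the bar; 12 to 20 N along x then drives it 2 to 5 mm more and jams it. Ends at -58.
- wedge_tab (a point): Centre of the upright thumb tab, 14 (x) x 26 (y) x 34 mm, at a good grip height: 42 mm above the wedge's origin, 80 mm above the bench when it bites; the tab's top is 14 mm higher. Grip across its 26 mm (cradle y), or push its -x face.
- pot: Blue round sample pot with two white bands, open at the top, outer diameter 63 to 64 mm, 90 mm high, wall 4 mm (mouth about 54 mm), 0.25 kg. Origin at the centre of its underside, z up. It stands upright on the bench at the start; grip it round the top 25 mm.
- lid: Round steel lid 68 mm in diameter, 5 mm thick, black knob on top (22 mm in diameter, 28 mm high), black plug below (47 mm in diameter, 6 mm high) that drops into the pot's mouth. Origin at the centre of the plug's underside, z up; knob from 11 to 39 mm above it. Lies on its plug, knob up, at the start. Seated, its origin is 84 mm above the pot's.
- wash_bottle: Bystander: white wash bottle with a red top, 68 mm in diameter, 191 mm tall, stands behind the cradle; origin under it. Leave it.
- red_cap: Bystander: red screw cap, 62 mm in diameter, 26 mm high, near the bench's front edge; origin under it. Leave it.
- tachometer: Bystander: orange hand tachometer 133 x 62 x 28 mm, back left on the bench; origin under it. Leave it.
Mind the look-alikes: they are no part of the job. There is more than one size of the pot; the one meant has the size given above.

How it is judged:
On the way, in this order (a step that is already met when the one before it is completed fails the run):
1. the pot stands upright in the nest, let go (x of pot in the frame of cradle between -0.018 and 0.018 m and y of pot in the frame of cradle between 0.045 and 0.082 m and z of pot in the frame of cradle between 0.0095 and 0.0145 m and angle between pot's own z axis and vertical below 0.05 rad and contact force between the fingers and pot below 0.1 N), for 0.2 s.
2. the bar's pad is up against the pot, which sits home in the vee stop (x of pot in the frame of cradle between -0.005 and 0.005 m and y of pot in the frame of cradle between 0.071 and 0.079 m and z of pot in the frame of cradle between 0.0095 and 0.0145 m and angle between pot's own z axis and vertical below 0.05 rad and y of pot in the frame of bar_face between 0.028 and 0.0345 m), for 0.2 s.
3. the wedge is pushed in and jams the bar (all of step 2 and contact force between wedge and bar above 6 N), for 0.2 s.
At the end, for the whole second after the job is handed in: Pot upright in the vee (within 5 mm across, 4 mm along the cradle), bar pad against it (gap under 2.5 mm), wedge pressing on the bar with over 6 N by itself, lid on the rim: within 6 mm of the pot axis, 2.5 mm of seated height, tilt under 0.05 rad; all released and at rest (all of step 3 and horizontal distance between lid and pot below 0.006 m and z of lid in the frame of pot between 0.0815 and 0.0865 m and angle between lid's own z axis and vertical below 0.05 rad and linear speed of each of pot, lid below 0.01 m/s); the robot touches nothing.
It fails at once if the white wash bottle is shifted by more than 30 mm (distance of wash_bottle from where it was at the start of the episode above 0.03 m).
It fails at once if the red cap is shifted by more than 30 mm (distance of red_cap from where it was at the start of the episode above 0.03 m).
It fails at once if the tachometer is shifted by more than 30 mm (distance of tachometer from where it was at the start of the episode above 0.03 m).
It also fails if it takes over 72 s, if anything falls off the work surface, if the arm or the gripper's body presses on something with over 40 N, if the wrist force passes 120 N, or if a joint passes its speed limit or range.

## Working session

There is one attempt and no reset: what is moved stays moved. The work goes in short steps, Python scripts to look and compute and a shell command to move; the robot and the scene stay as the last step left them, time stands still between calls to the robot, and variables do not carry over. Pictures are saved under pics/ and viewed, about 8 in all and at most 12, crops included, and the job is handed in when it is done.

```bash
mkdir -p pics; ls
python3 - <<'E'
from bench import ctrl, viewer
import cv2,numpy as np
o=ctrl.get_obs();print(o['time_s'],o['eef_pos'],o['eef_rot'],o['opening'],ctrl.grip_point_offset)
a=[]
for n in['scene','top','wrist']:
    c=viewer.get_calibration(n);print(n,{k:np.round(v,4).tolist() for k,v in c.items()})
    im=viewer.camera(n)[:,:,::-1];cv2.imwrite(f'pics/{n}0.png',im)
    a.append(im)
s=cv2.resize(a[0],(800,600),interpolation=3);t=cv2.resize(a[1],(800,600),interpolation=3)
cv2.imwrite('pics/s0b.png',s);cv2.imwrite('pics/t0b.png',t)
E
```

```text
pics
0.0 [0.20589236 0.53627067 0.2303714 ] [-3.32061997e-04  1.82381196e-01  9.83227501e-01 -8.18845368e-04] 0.9989210440892335 0.0187
scene {'camera_matrix': [[354.5189, 0.0, 262.041], [0.0, 354.5189, 190.4279], [0.0, 0.0, 1.0]], 'k1': 0.0354, 'R': [[0.79, -0.6129, 0.0157], [-0.3868, -0.5181, -0.7629], [0.4757, 0.5967, -0.6463]], 't': [-0.4193, 0.3052, 0.6778]}
top {'camera_matrix': [[366.4623, 0.0, 260.3887], [0.0, 366.4623, 195.4507], [0.0, 0.0, 1.0]], 'k1': -0.0793, 'R': [[0.0237, -0.9996, -0.0159], [-0.9868, -0.0208, -0.1607], [0.1603, 0.0195, -0.9869]], 't': [0.0376, 0.5981, 1.168]}
wrist {'camera_matrix': [[284.7088, 0.0, 254.7947], [0.0, 284.7088, 194.858], [0.0, 0.0, 1.0]], 'k1': -0.0299, 'R': [[0.3578, 0.9338, -0.0023], [0.8834, -0.3377, 0.325], [0.3027, -0.1183, -0.9457]], 't': [-0.5742, -0.0429, 0.3815]}
```

View pics/s0b.png

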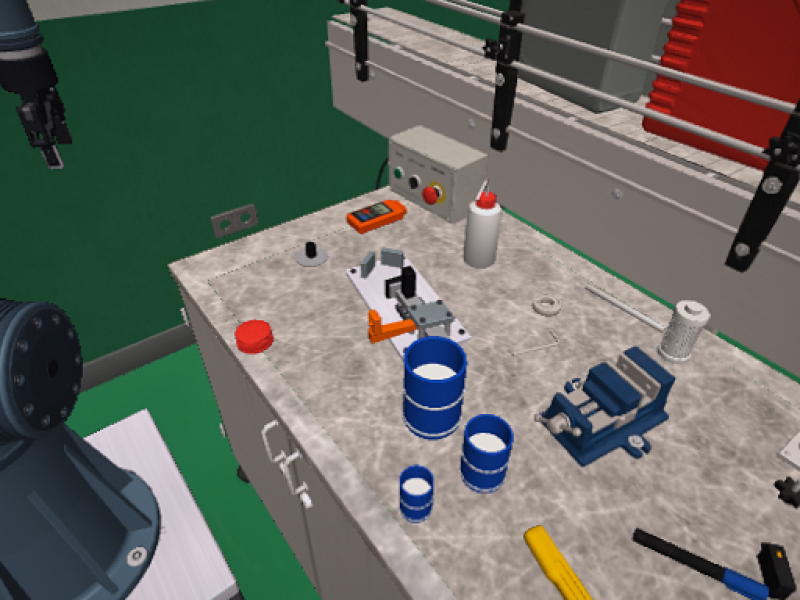

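View pics/t0b.png

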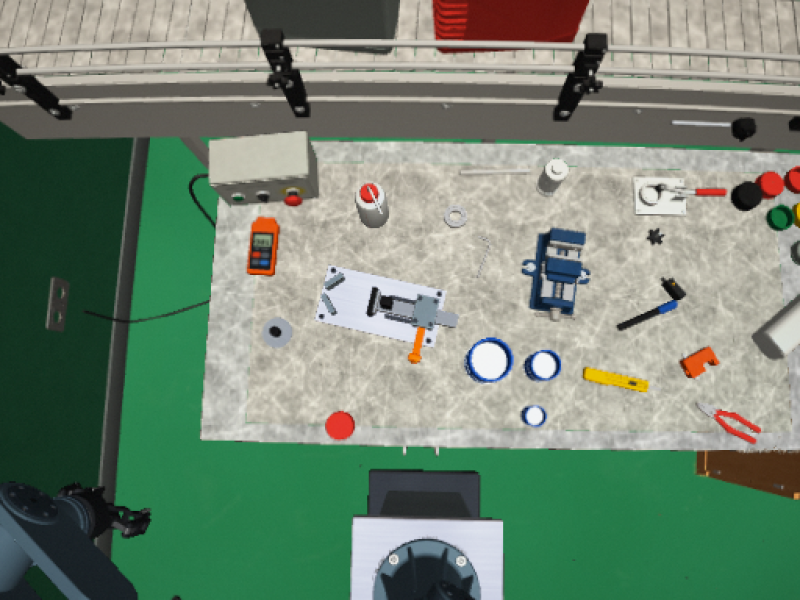

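Candidates for the pot (top view, 800×600): large (489,360), medium (543,365), small (534,415). The medium one is my first choice and I'll check its size. The wedge's look-alike is the orange piece at (700,362). The lid is at (276,332).

```bash
cat > h.py <<'E'
import cv2,numpy as np
from scipy.optimize import least_squares
from bench import ctrl, viewer
def ray(c,uv):
    K=np.array(c['camera_matrix']);k=c['k1'];R=np.array(c['R']);t=np.array(c['t'])
    p=cv2.undistortPoints(np.array([[uv]],float),K,np.array([k,0,0,0.]))[0,0]
    return -R.T@t, R.T@np.array([p[0],p[1],1])
def atz(c,uv,z):
    o,d=ray(c,uv);return o+d*(z-o[2])/d[2]
def tri(obs):
    A=np.zeros((3,3));b=np.zeros(3);L=[]
    for c,uv in obs:
        o,d=ray(c,uv);d=d/np.linalg.norm(d);P=np.eye(3)-np.outer(d,d);A+=P;b+=P@o;L.append((P,o))
    X=np.linalg.solve(A,b);return X,[round(1e3*float(np.linalg.norm(P@(X-o))),1) for P,o in L]
def proj(c,X):
    R=np.array(c['R']);t=np.array(c['t'])
    r,_=cv2.Rodrigues(R);return cv2.projectPoints(np.array([X],float),r,t,np.array(c['camera_matrix']),np.array([c['k1'],0,0,0.]))[0][0,0]
E
python3 - <<'E'
from h import *
t=cv2.imread('pics/top0.png');s=cv2.imread('pics/scene0.png')
def crop(im,x0,y0,w,h,k,n):
    c=cv2.resize(im[y0:y0+h,x0:x0+w],None,fx=k,fy=k,interpolation=cv2.INTER_CUBIC)
    for i in range(0,w,20):
        cv2.putText(c,str(x0+i),(i*k,10),0,.35,(0,0,255),1);cv2.line(c,(i*k,10),(i*k,16),(0,0,255),1)
    for j in range(0,h,20):
        cv2.putText(c,str(y0+j),(0,j*k+4),0,.35,(0,0,255),1);cv2.line(c,(24,j*k),(30,j*k),(0,0,255),1)
    cv2.imwrite(n,c)
crop(t,160,160,200,115,4,'pics/tc.png');crop(s,185,145,150,150,4,'pics/sc.png')
ct=viewer.get_calibration('top');cs=viewer.get_calibration('scene')
# medium pot rim by blue mask in top
for n,im,c in(('top',t,ct),('scene',s,cs)):
    hsv=cv2.cvtColor(im,cv2.COLOR_BGR2HSV);m=cv2.inRange(hsv,(105,150,60),(130,255,255))
    k,l,st,ce=cv2.connectedComponentsWithStats(m)
    for i in range(1,k):
        if st[i,4]>60:print(n,st[i],ce[i].round(1))
E
```

```text
top [360 148  14   8  87] [366.7 151.7]
top [334 151  14  40 112] [342.8 171.2]
top [350 165  23  12 177] [360.4 170.5]
top [350 175  18   6  69] [358.2 177.5]
top [347 190  20  11  84] [358. 194.]
top [299 216  29  28 163] [313.6 229. ]
scene [ 258  215   41   46 1303] [277.7 237.3]
scene [ 355  223   77   75 1297] [397.1 268. ]
scene [374 233  36  33 524] [391.8 249. ]
scene [258 254  38  24 505] [275.7 267.1]
scene [296 265  33  36 688] [311.6 282.4]
scene [295 295  29  18 250] [308.5 305.3]
scene [256 298  21  26 301] [266.1 310.6]
scene [256 322  20  10 105] [265.4 327.4]
scene [462 364  30  20 330] [476.7 374.5]
```

View pics/tc.png

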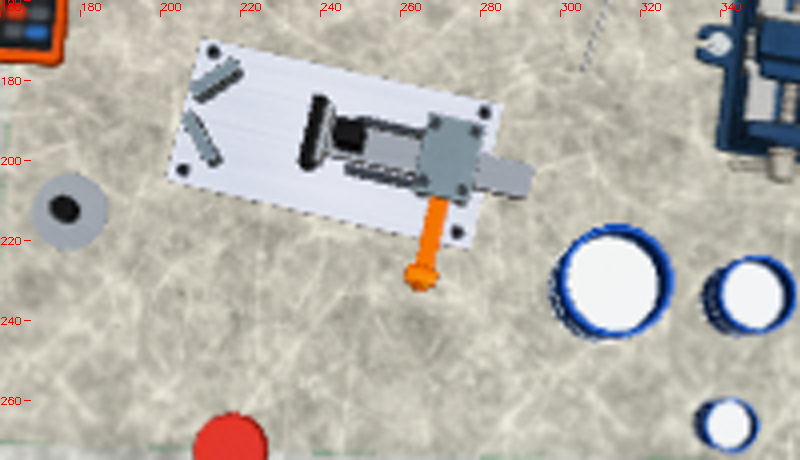

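View pics/sc.png

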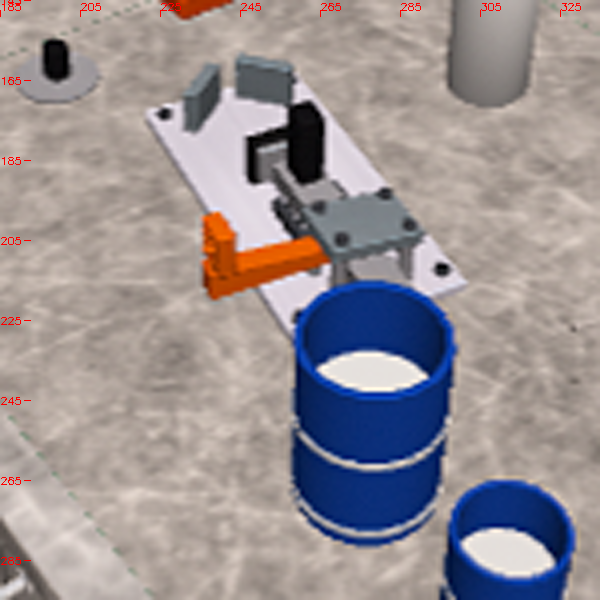

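Run:
```python
from h import *
ct=viewer.get_calibration('top');cs=viewer.get_calibration('scene')
f=lambda x,y:(160+x/4,160+y/4); g=lambda x,y:(185+x/4,145+y/4)
C=[atz(ct,f(*p),.012)[:2] for p in[(203,38),(500,102),(470,250),(167,180)]]
C=np.array(C);print('corners',C.round(4).tolist(),[np.linalg.norm(C[i]-C[i-1]).round(4) for i in range(4)])
c=C.mean(0);yd=(C[0]-C[1])+(C[3]-C[2]);xd=(C[0]-C[3])+(C[1]-C[2])
th=np.arctan2(yd[1],yd[0])-np.pi/2;th2=np.arctan2(xd[1],xd[0]);print('cradle',c,th,th2)
# scene check corners
for p in[(305,85),(467,283),(147,115)]: print('scene corner',atz(cs,g(*p),.012).round(4))
for nm,a,b in(('big',(616,280),(375,338)),('med',(755,295),(510,530))):
  X,e=tri([(ct,f(*a)),(cs,g(*b))]);print(nm,X.round(4),e)
X=atz(ct,f(755,295),.09);print('med z.09',X, 'dia',np.linalg.norm(atz(ct,f(714,295),.09)-atz(ct,f(796,295),.09)))
X,e=tri([(ct,f(65,209)),(cs,g(57,43))]);print('knobtop',X,e)
print('lid disc',atz(ct,f(70,211),.011),atz(cs,g(58,77),.011))
X,e=tri([(ct,f(421,276)),(cs,g(217,218))]);print('tab top?',X,e)
X,e=tri([(ct,f(351,132)),(cs,g(307,106))]);print('grip top',X,e)
th=th2
R=np.array([[np.cos(th),-np.sin(th)],[np.sin(th),np.cos(th)]])
for z,p in((.094,(351,132)),(.096,(421,276)),(.055,(313,131))):
  print('cradle frame',z,R.T@(atz(ct,f(*p),z)[:2]-c))
```

```text
corners [[0.6907, 0.2264], [0.6394, -0.0319], [0.5116, -0.0083], [0.5657, 0.2517]] [np.float64(0.1276), np.float64(0.2634), np.float64(0.13), np.float64(0.2655)]
cradle [0.60187455 0.10946419] -0.2005707948958797 -0.19107863309664577
scene corner [0.6871 0.2059 0.012 ]
scene corner [ 0.6376 -0.0358  0.012 ]
scene corner [0.5662 0.2474 0.012 ]
big [ 0.4814 -0.1173  0.1266] [0.7, 0.7]
med [ 0.4745 -0.2322  0.0902] [1.0, 1.0]
med z.09 [ 0.47376699 -0.23164117  0.09      ] dia 0.06509115975554096
knobtop [0.53664162 0.32926074 0.04508822] [1.8, 1.8]
lid disc [0.53719307 0.334213   0.011     ] [0.53724572 0.33186346 0.011     ]
tab top? [0.48279817 0.03193387 0.10470725] [0.6, 0.6]
grip top [0.59609393 0.08973096 0.10311923] [1.0, 1.0]
cradle frame 0.094 [-0.00142706 -0.01932281]
cradle frame 0.096 [-0.10216976 -0.09837573]
cradle frame 0.055 [-0.00118542  0.01498746]
```

Cradle is at about (0.602, 0.109), yaw −0.196. The medium pot is at (0.474, −0.232) with a diameter of about 64–65 mm, so it is the one described. I'm moving above it.

```bash
python3 -m handwheel '[{"travel":[-0.175,-0.207,0],"dr":[0,0,0]},{"travel":[-0.175,-0.207,0],"dr":[0,0,0]},{"travel":[-0.175,-0.207,0],"dr":[0,0,0]},{"travel":[-0.175,-0.207,0],"dr":[0,0,0]},{"travel":[-0.175,-0.207,0],"dr":[0,0,0]},{"travel":[-0.175,-0.207,0],"dr":[0,0,0]},{"travel":[-0.175,-0.207,0],"dr":[0,0,0]},{"travel":[-0.175,-0.207,0],"dr":[0,0,0]},{"travel":[-0.175,-0.207,0],"dr":[0,0,0]},{"travel":[-0.175,-0.207,0],"dr":[0,0,0]},{"travel":[-0.175,-0.207,0],"dr":[0,0,0]},{"travel":[-0.175,-0.207,0],"dr":[0,0,0]},{"travel":[-0.175,-0.207,0],"dr":[0,0,0]},{"travel":[-0.175,-0.207,0],"dr":[0,0,0]},{"travel":[-0.175,-0.207,0],"dr":[0,0,0]},{"travel":[-0.175,-0.207,0],"dr":[0,0,0]}]' 1
```

```text
time_s: 1.48
eef_pos: [0.4212, -0.0903, 0.2277]
eef_rot: [0.001, 0.175, 0.985, -0.001]
wrist_force: [0.7, -0.3, -0.1]
opening: 1.0
```

```bash
cat >> h.py <<'E'
def go(xy,z,yaw=None):
    o=ctrl.get_obs();w,x,y,zz=o['eef_rot']
    from scipy.spatial.transform import Rotation as Ro
    R=Ro.from_quat([x,y,zz,w]).as_matrix();p=o['eef_pos']
    d=np.array([*xy,z])-p;l=R.T@d
    j=np.arctan2(R[1,1],R[0,1])
    print('t',round(o['time_s'],2),'tcp',p.round(4),'jaw',round(np.degrees(j),1),'down',R[:,2].round(3),'op',round(o['opening'],3),'F',np.round(o['wrist_force'],1))
    print('need units',(l/.15).round(3),'dist',np.linalg.norm(d).round(4))
    if yaw is not None:
        a=(np.degrees(yaw-j)+90)%180-90;Rd=Ro.from_euler('z',a,degrees=True).as_matrix()@R
        z0=np.array([0,0,-1.]);Rd=Ro.from_rotvec(np.cross(Rd[:,2],z0)).as_matrix()@Rd
        print('turn units',(np.degrees(Ro.from_matrix(R.T@Rd).as_rotvec())/30).round(3))
E
python3 -c "
from h import *
go((.474,-.232),.16,np.radians(45))"
```

```text
t 1.48 tcp [ 0.4212 -0.0903  0.2277] jaw 69.8 down [ 0.002 -0.003 -1.   ] op 1.0 F [ 0.7 -0.3 -0.1]
need units [-0.655 -0.764  0.455] dist 0.1657
turn units [-0.003  0.006  0.827]
```

```bash
python3 -m handwheel '[{"travel":[-0.165,-0.19,0.03],"dr":[0,0,0]},{"travel":[-0.165,-0.19,0.03],"dr":[0,0,0]},{"travel":[-0.165,-0.19,0.03],"dr":[0,0,0]},{"travel":[-0.165,-0.19,0.03],"dr":[0,0,0]},{"travel":[0,0,0.05],"dr":[0,0,0.21]},{"travel":[0,0,0],"dr":[0,0,0.21]},{"travel":[0,0,0],"dr":[0,0,0.21]},{"travel":[0,0,0],"dr":[0,0,0.21]},{"travel":[0,0,0],"dr":[0,0,0]},{"travel":[0,0,0],"dr":[0,0,0]}]'
python3 - <<'E'
from h import *
go((.474,-.232),.052,np.radians(45))
c=viewer.get_calibration('wrist');im=viewer.camera('wrist')[:,:,::-1];cv2.imwrite('pics/w1.png',im)
for z in(.09,):print(proj(c,[.474,-.232,z]),proj(c,[.4814,-.1173,.127]))
print(-np.array(c['R']).T@c['t'])
E
```

```text
time_s: 2.32
eef_pos: [0.4751, -0.2504, 0.1974]
eef_rot: [-0.0, 0.4, 0.917, -0.001]
wrist_force: [-0.8, 0.0, -0.6]
opening: 1.002
t 2.32 tcp [ 0.4751 -0.2504  0.1974] jaw 42.9 down [-0.001 -0.002 -1.   ] op 1.002 F [-0.8  0.  -0.6]
need units [0.096 0.08  0.969] dist 0.1466
turn units [-0.004  0.001 -0.07 ]
[267.66768563 177.65930746] [389.82306072  84.02098928]
[ 0.4183655  -0.18849142  0.34027838]
```

View pics/w1.png

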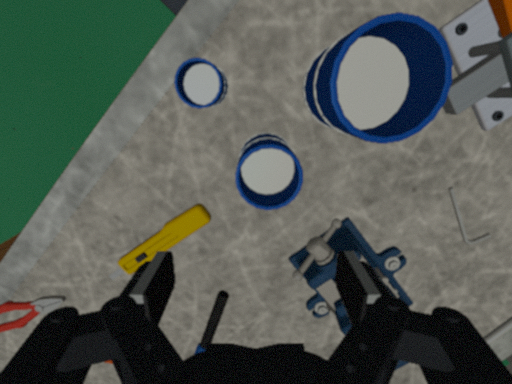

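The wrist view shows the medium pot's rim centred at about (269,177), against a prediction of (268,178). The position is confirmed and the fingers have a clear way down.

```bash
python3 -m handwheel '[{"travel":[0.05,0.04,0],"dr":[0,0,0]},{"travel":[0.05,0.04,0],"dr":[0,0,0]},{"travel":[0,0,0.18],"dr":[0,0,0]},{"travel":[0,0,0.18],"dr":[0,0,0]},{"travel":[0,0,0.18],"dr":[0,0,0]},{"travel":[0,0,0.16],"dr":[0,0,0]},{"travel":[0,0,0.14],"dr":[0,0,0]},{"travel":[0,0,0.1],"dr":[0,0,0]},{"travel":[0,0,0.02],"dr":[0,0,0]},{"travel":[0,0,0],"dr":[0,0,0]}]'
python3 -c "
from h import *
go((.474,-.232),.052,np.radians(45))"
```

```text
time_s: 3.2
eef_pos: [0.4761, -0.2223, 0.0525]
eef_rot: [0.004, 0.389, 0.921, -0.001]
wrist_force: [1.0, -0.8, 0.2]
opening: 0.998
t 3.2 tcp [ 0.4761 -0.2223  0.0525] jaw 44.2 down [ 0.006 -0.005 -1.   ] op 0.998 F [ 1.  -0.8  0.2]
need units [-0.036 -0.055  0.003] dist 0.0099
turn units [ 0.001  0.016 -0.026]
```

```bash
python3 -m handwheel '[{"travel":[-0.035,-0.053,0],"dr":[0,0,0]},{"travel":[0,0,0],"dr":[0,0,0]}]'; python3 -c "
from h import *
go((.474,-.232),.052,np.radians(45))"
python3 -m handwheel '[{"travel":[0,0,0],"dr":[0,0,0]},{"travel":[0,0,0],"dr":[0,0,0]},{"travel":[0,0,0],"dr":[0,0,0]},{"travel":[0,0,0],"dr":[0,0,0]},{"travel":[0,0,0],"dr":[0,0,0]},{"travel":[0,0,0],"dr":[0,0,0]},{"travel":[0,0,0],"dr":[0,0,0]},{"travel":[0,0,0],"dr":[0,0,0]}]' -1
python3 -c "
from h import *
go((.474,-.232),.052,np.radians(45))"
```

```text
time_s: 3.37
eef_pos: [0.4746, -0.2313, 0.0539]
eef_rot: [0.004, 0.387, 0.922, -0.001]
wrist_force: [0.6, -0.8, -0.7]
opening: 0.998
t 3.37 tcp [ 0.4746 -0.2313  0.0539] jaw 44.4 down [ 0.007 -0.006 -1.   ] op 0.998 F [ 0.6 -0.8 -0.7]
need units [-0.    -0.006  0.013] dist 0.0021
turn units [ 0.001  0.018 -0.02 ]
time_s: 4.03
eef_pos: [0.4761, -0.2333, 0.0578]
eef_rot: [0.007, 0.388, 0.922, -0.002]
wrist_force: [0.3, 0.0, -2.0]
opening: 0.711
t 4.03 tcp [ 0.4761 -0.2333  0.0578] jaw 44.4 down [ 0.012 -0.01  -1.   ] op 0.711 F [ 0.3  0.  -2. ]
need units [ 0.016 -0.004  0.038] dist 0.0063
turn units [ 0.003  0.029 -0.021]
```

```bash
python3 -m handwheel '[{"travel":[0,0,-0.1],"dr":[0,0,0]},{"travel":[0,0,-0.2],"dr":[0,0,0]},{"travel":[0,0,-0.2],"dr":[0,0,0]},{"travel":[0,0,-0.2],"dr":[0,0,0.21]},{"travel":[0,0,-0.2],"dr":[0,0,0.21]},{"travel":[0,0,-0.1],"dr":[0,0,0.21]},{"travel":[0,0,0],"dr":[0,0,0.21]},{"travel":[0,0,0],"dr":[0,0.03,0.21]},{"travel":[0,0,0],"dr":[0,0,0.21]},{"travel":[0,0,0],"dr":[0,0,0.21]},{"travel":[0,0,0],"dr":[0,0,0.21]},{"travel":[0,0,0],"dr":[0,0,0.19]}]'
python3 - <<'E'
from h import *
go((.615,.175),.2,-.196)
ct=viewer.get_calibration('top');cs=viewer.get_calibration('scene')
print(tri([(ct,(368.5/800*512,190*.64)),(cs,(486*.64,200*.64))]), atz(cs,(481*.64,263*.64),0))
E
```

```text
time_s: 5.03
eef_pos: [0.4714, -0.2293, 0.2117]
eef_rot: [-0.004, 0.789, 0.614, 0.004]
wrist_force: [-0.3, 0.1, -4.1]
opening: 0.712
t 5.03 tcp [ 0.4714 -0.2293  0.2117] jaw -14.2 down [ 0.001  0.012 -1.   ] op 0.712 F [-0.3  0.1 -4.1]
need units [2.847 0.265 0.11 ] dist 0.4292
turn units [-0.004 -0.022 -0.1  ]
(array([0.818557  , 0.13411729, 0.13806015]), [1.4, 1.4]) [0.81004988 0.12092272 0.        ]
```

```bash
python3 -m handwheel '[{"travel":[0.12,0.011,0],"dr":[0,0,0]},{"travel":[0.24,0.022,0],"dr":[0,-0.02,-0.09]},{"travel":[0.24,0.022,0],"dr":[0,0,0]},{"travel":[0.24,0.022,0],"dr":[0,0,0]},{"travel":[0.24,0.022,0],"dr":[0,0,0]},{"travel":[0.24,0.022,0],"dr":[0,0,0]},{"travel":[0.24,0.022,0],"dr":[0,0,0]},{"travel":[0.24,0.022,0],"dr":[0,0,0]},{"travel":[0.24,0.022,0],"dr":[0,0,0]},{"travel":[0.24,0.022,0],"dr":[0,0,0]},{"travel":[0.2,0.022,0],"dr":[0,0,0]},{"travel":[0.1,0.01,0],"dr":[0,0,0]},{"travel":[0,0,0],"dr":[0,0,0]},{"travel":[0,0,0],"dr":[0,0,0]}]'
python3 - <<'E'
from h import *
go((.615,.175),.2,-.196)
c=viewer.get_calibration('wrist');im=viewer.camera('wrist')[:,:,::-1].copy();cv2.imwrite('pics/w2r.png',im)
C=np.array([.6019,.1095]);th=-.196;R=np.array([[np.cos(th),-np.sin(th)],[np.sin(th),np.cos(th)]])
for p in[(-.065,.135),(.065,.135),(.065,-.135),(-.065,-.135)]:
    u=proj(c,[*(C+R@p),.012]);cv2.drawMarker(im,tuple(int(round(v)) for v in u),(0,0,255),0,8,1);print(p,u)
cv2.imwrite('pics/w2.png',cv2.resize(im,(800,600),interpolation=2))
E
```

```text
time_s: 6.2
eef_pos: [0.5901, 0.1585, 0.2057]
eef_rot: [-0.003, 0.777, 0.629, -0.004]
wrist_force: [-0.3, -0.2, -3.6]
opening: 0.717
t 6.2 tcp [0.5901 0.1585 0.2057] jaw -12.0 down [-0.01   0.001 -1.   ] op 0.717 F [-0.3 -0.2 -3.6]
need units [0.142 0.14  0.037] dist 0.0304
turn units [-0.019  0.002 -0.027]
(-0.065, 0.135) [216.07566529  92.69605999]
(0.065, 0.135) [332.57314421  91.24406895]
(0.065, -0.135) [318.11462251 292.90317274]
(-0.065, -0.135) [226.96522024 293.41335515]
```

View pics/w2.png

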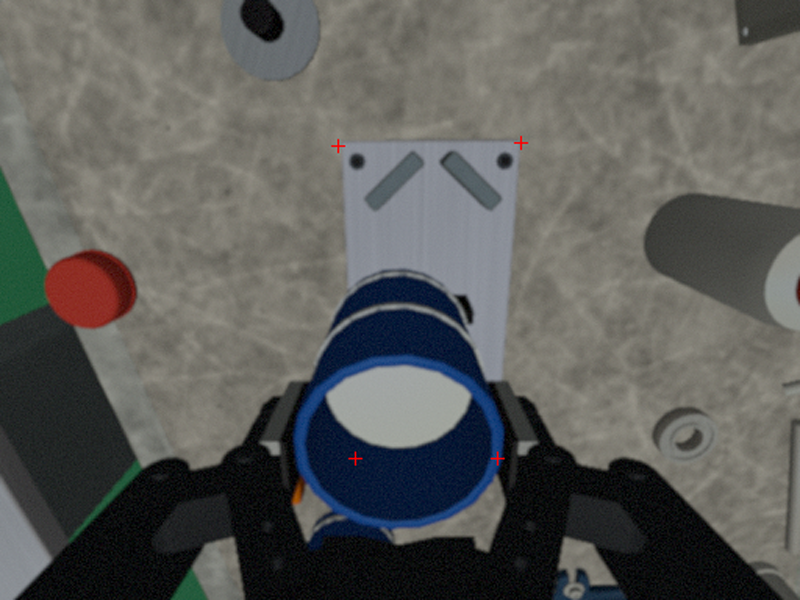

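Run:
```python
from h import *
c=viewer.get_calibration('wrist')
f=lambda x,y:(x*.64-.18,y*.64-.18)
a=atz(c,f(342,142),.012)[:2];b=atz(c,f(521,142),.012)[:2];print(a,b,np.linalg.norm(a-b),np.arctan2(*(b-a)[::-1]))
for th in(-.196,-.205):
  R=np.array([[np.cos(th),-np.sin(th)],[np.sin(th),np.cos(th)]]);print(th,'C',(a+b)/2-R@[0,.135])
print('veemid',atz(c,f(432.5,157),.048), 'rim',atz(c,f(399,440),.238),ctrl.get_obs()['eef_pos'])
d=np.linalg.norm(atz(c,f(295,440),.238)-atz(c,f(503,440),.238));print(d)
```

```text
[0.56766863 0.2558003 ] [0.69256349 0.22938948] 0.12765679592050672 -0.2083943106811956
-0.196 C [0.60382515 0.11017968]
-0.205 C [0.6026345  0.11042166]
veemid [0.6268188  0.23312949 0.048     ] rim [0.59144702 0.16193397 0.238     ] [0.58993333 0.1582353  0.20565503]
0.061394333293218216
```

```bash
python3 -m handwheel '[{"travel":[0.07,0.07,0],"dr":[-0.01,0,-0.02]},{"travel":[0.07,0.07,0.05],"dr":[-0.01,0,0]},{"travel":[0,0,0.15],"dr":[0,0,0]},{"travel":[0,0,0.15],"dr":[0,0,0]},{"travel":[0,0,0.15],"dr":[0,0,0]},{"travel":[0,0,0.1],"dr":[0,0,0]},{"travel":[0,0,0],"dr":[0,0,0]},{"travel":[0,0,0],"dr":[0,0,0]}]'
python3 -c "
from h import *
go((.615,.175),.07,-.202)"
```

```text
time_s: 6.92
eef_pos: [0.6156, 0.1632, 0.1132]
eef_rot: [0.002, 0.778, 0.629, -0.001]
wrist_force: [0.1, 0.4, -2.5]
opening: 0.716
t 6.92 tcp [0.6156 0.1632 0.1132] jaw -12.1 down [ 0.001 -0.004 -1.   ] op 0.716 F [ 0.1  0.4 -2.5]
need units [ 0.077 -0.021  0.287] dist 0.0447
turn units [ 0.003  0.008 -0.017]
```

```bash
python3 -m handwheel '[{"travel":[0.077,-0.02,0],"dr":[0,0.008,-0.017]},{"travel":[0,0,0.1],"dr":[0,0,0]},{"travel":[0,0,0.1],"dr":[0,0,0]},{"travel":[0,0,0.04],"dr":[0,0,0]},{"travel":[0,0,0],"dr":[0,0,0]}]'
python3 -c "
from h import *
go((.615,.175),.07,-.202)"
```

```text
time_s: 7.33
eef_pos: [0.6193, 0.175, 0.0835]
eef_rot: [0.003, 0.776, 0.631, 0.005]
wrist_force: [0.2, -0.0, -4.0]
opening: 0.716
t 7.33 tcp [0.6193 0.175  0.0835] jaw -11.7 down [ 0.011  0.002 -1.   ] op 0.716 F [ 0.2 -0.  -4. ]
need units [-0.006 -0.029  0.09 ] dist 0.0142
turn units [ 0.021 -0.008 -0.005]
```

```bash
python3 -m handwheel '[{"travel":[-0.005,-0.028,0.035],"dr":[0.02,-0.005,0]},{"travel":[0,0,0.03],"dr":[0,0,0]},{"travel":[0,0,0.01],"dr":[0,0,0]}]'
python3 -c "
from h import *
go((.615,.175),.07,-.202)"
```

```text
time_s: 7.58
eef_pos: [0.6168, 0.1759, 0.0753]
eef_rot: [0.001, 0.775, 0.631, 0.003]
wrist_force: [-0.0, -0.3, -2.9]
opening: 0.71
t 7.58 tcp [0.6168 0.1759 0.0753] jaw -11.7 down [ 0.005  0.002 -1.   ] op 0.71 F [-0.  -0.3 -2.9]
need units [-0.009 -0.01   0.035] dist 0.0057
turn units [ 0.008 -0.006 -0.004]
```

```bash
python3 -m handwheel '[{"travel":[-0.009,-0.01,0.03],"dr":[0.008,-0.005,0]},{"travel":[0,0,0.01],"dr":[0,0,0]}]'; python3 -m handwheel '[{"travel":[0,0,0.015],"dr":[0,0,0]},{"travel":[0,0,0.01],"dr":[0,0,0]}]'
python3 -c "
from h import *
go((.615,.175),.07,-.202)"
```

```text
time_s: 7.75
eef_pos: [0.6155, 0.175, 0.0698]
eef_rot: [0.0, 0.775, 0.632, 0.001]
wrist_force: [-0.4, 0.4, -3.1]
opening: 0.714
time_s: 7.92
eef_pos: [0.6161, 0.1761, 0.069]
eef_rot: [-0.0, 0.775, 0.631, 0.001]
wrist_force: [-5.3, -1.7, 7.7]
opening: 0.714
t 7.92 tcp [0.6161 0.1761 0.069 ] jaw -11.7 down [ 0.002  0.002 -1.   ] op 0.714 F [-5.3 -1.7  7.7]
need units [-0.008 -0.006 -0.006] dist 0.0018
turn units [ 0.003 -0.005 -0.004]
```

```bash
python3 -m handwheel '[{"travel":[0,0,0],"dr":[0,0,0]},{"travel":[0,0,0],"dr":[0,0,0]},{"travel":[0,0,0],"dr":[0,0,0]},{"travel":[0,0,0],"dr":[0,0,0]},{"travel":[0,0,-0.1],"dr":[0,0,0]},{"travel":[0,0,-0.2],"dr":[0,0,0]},{"travel":[0,0,-0.2],"dr":[0,0,0]},{"travel":[0,0,-0.2],"dr":[0,0,0]},{"travel":[0,0,-0.1],"dr":[0,0,0]},{"travel":[-0.15,0,0],"dr":[0,0,0]},{"travel":[-0.2,0,0],"dr":[0,0,0]},{"travel":[-0.15,0,0],"dr":[0,0,0]},{"travel":[0,0,0],"dr":[0,0,0]},{"travel":[0,0,0],"dr":[0,0,0]}]' 1
python3 - <<'E'
from h import *
go((.5975,.091),.066,-.202)
c=viewer.get_calibration('wrist');im=viewer.camera('wrist')[:,:,::-1].copy();cv2.imwrite('pics/w3r.png',im)
print('pred grip top',proj(c,[.5975,.091,.094]),'pot rim',proj(c,[.6163,.1766,.102]))
cv2.imwrite('pics/w3.png',cv2.resize(im,(800,600),interpolation=2))
E
```

```text
time_s: 9.08
eef_pos: [0.6034, 0.1003, 0.1983]
eef_rot: [0.003, 0.775, 0.632, 0.005]
wrist_force: [-0.1, 0.0, 0.0]
opening: 1.002
t 9.08 tcp [0.6034 0.1003 0.1983] jaw -11.6 down [ 0.012  0.002 -1.   ] op 1.002 F [-0.1  0.   0. ]
need units [-0.073 -0.036  0.882] dist 0.1328
turn units [ 0.022 -0.009 -0.001]
pred grip top [249.07619097 204.82928491] pot rim [249.90595702 106.63055737]
```

View pics/w3.png

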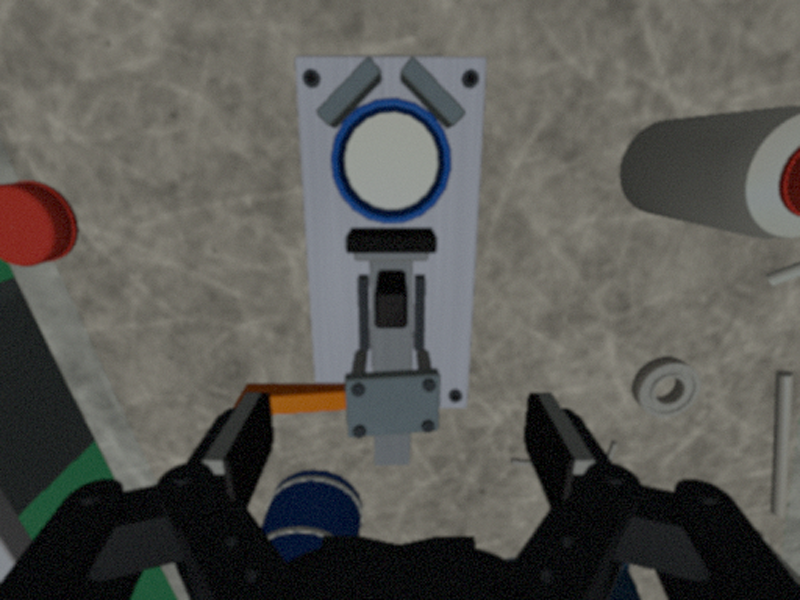

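Run:
```python
from h import *
c=viewer.get_calibration('wrist')
f=lambda x,y:(x*.64-.18,y*.64-.18)
C=np.array([.6027,.110]);th=-.202;R=np.array([[np.cos(th),-np.sin(th)],[np.sin(th),np.cos(th)]])
for n,u,z in(('grip',(391,310.5),.094),('rim',(392,160),.102),('cornL',(295,58),.012),('cornR',(486,58),.012),('padfront top',(391,230),.055),('bridge',(392,404),.076),('tab',(250,392),.096)):
  X=atz(c,f(*u),z);print(n,X.round(4),(R.T@(X[:2]-C)).round(4))
go((.5975,.091),.066,-.202)
```

```text
grip [0.5997 0.0969 0.094 ] [-0.0003 -0.0134]
rim [0.6176 0.1798 0.102 ] [0.0006 0.0714]
cornL [0.5675 0.2553 0.012 ] [-0.0637  0.1353]
cornR [0.6918 0.2301 0.012 ] [0.0632 0.1356]
padfront top [0.608  0.1373 0.055 ] [-0.0003  0.0278]
bridge [0.5851 0.0242 0.076 ] [-0.     -0.0876]
tab [0.5025 0.0627 0.096 ] [-0.0887 -0.0665]
t 9.13 tcp [0.6035 0.1004 0.1983] jaw -11.6 down [ 0.012  0.002 -1.   ] op 1.002 F [-0.1  0.4  0.7]
need units [-0.073 -0.037  0.881] dist 0.1327
turn units [ 0.022 -0.008 -0.   ]
```

Run:
```python
from h import *
c=viewer.get_calibration('wrist');ct=viewer.get_calibration('top');cs=viewer.get_calibration('scene')
C=np.array([.6027,.110]);th=-.202;R=np.array([[np.cos(th),-np.sin(th)],[np.sin(th),np.cos(th)]])
w=lambda x,y:(x*.64-.18,y*.64-.18);f=lambda x,y:(160+x/4,160+y/4); g=lambda x,y:(185+x/4,145+y/4)
cf=lambda X:(R.T@(X[:2]-C)).round(4)
print('cam',-np.array(c['R']).T@c['t'],cf(-np.array(c['R']).T@c['t']))
X=atz(ct,f(449,157),.076);print('bridge top',cf(X));X=atz(cs,g(367,224),.076);print('bridge scene',cf(X))
print('tri',[ (cf(x),x[2].round(4),e) for x,e in[tri([(c,w(392,404)),(ct,f(449,157))]),tri([(c,w(391,312)),(ct,f(351,132))]),tri([(c,w(392,160)),(c,w(392,160))]) if 0 else tri([(c,w(250,392)),(ct,f(421,276))])]])
for p,z in(((0,-.105),.076),((-.034,-.081),.076),((.034,-.129),.076),((.065,-.135),.012),((0,-.0195),.094)):
    print(p,(proj(c,[*(C+R@p),z])+.18)/.64)
```

```text
cam [0.61883196 0.18263817 0.34150629] [0.0012 0.0744]
bridge top [-0.0016 -0.1006]
bridge scene [-0.0054 -0.1166]
tri [(array([ 0.0007, -0.1   ]), np.float64(0.056), [0.8, 0.8]), (array([-0.0002, -0.0189]), np.float64(0.0815), [0.2, 0.2]), (array([-0.1023, -0.0966]), np.float64(0.0486), [4.7, 4.7])]
(0, -0.105) [392.14451077 425.82766296]
(-0.034, -0.081) [341.84608458 395.76722581]
(0.034, -0.129) [439.78837543 454.18082281]
(0.065, -0.135) [468.33348121 412.07661587]
(0, -0.0195) [391.53587353 320.17786304]
```

```bash
python3 -m handwheel '[{"travel":[-0.06,-0.028,0],"dr":[0.022,-0.008,0]},{"travel":[0,0,0.18],"dr":[0,0,0]},{"travel":[0,0,0.18],"dr":[0,0,0]},{"travel":[0,0,0.15],"dr":[0,0,0]},{"travel":[0,0,0.05],"dr":[0,0,0]},{"travel":[0,0,0],"dr":[0,0,0]}]'
python3 - <<'E'
from h import *
go((.5991,.0924),.066,-.202)
E
```

```text
time_s: 9.63
eef_pos: [0.5982, 0.0948, 0.1128]
eef_rot: [0.0, 0.773, 0.634, 0.0]
wrist_force: [0.2, 0.5, 0.3]
opening: 1.001
t 9.63 tcp [0.5982 0.0948 0.1128] jaw -11.3 down [ 0.001 -0.    -1.   ] op 1.001 F [0.2 0.5 0.3]
need units [-0.015  0.009  0.312] dist 0.0469
turn units [ 0.001 -0.     0.009]
```

```bash
python3 -m handwheel '[{"travel":[-0.015,0.009,0.05],"dr":[0,0,0.009]},{"travel":[0,0,0.13],"dr":[0,0,0]},{"travel":[0,0,0.1],"dr":[0,0,0]},{"travel":[0,0,0.03],"dr":[0,0,0]},{"travel":[0,0,0],"dr":[0,0,0]}]'
python3 - <<'E'
from h import *
go((.5991,.0924),.066,-.202)
c=viewer.get_calibration('wrist');im=viewer.camera('wrist')[:,:,::-1].copy()
cv2.imwrite('pics/w4.png',cv2.resize(im,(640,480),interpolation=2))
E
```

```text
time_s: 10.05
eef_pos: [0.6025, 0.0929, 0.0686]
eef_rot: [0.002, 0.774, 0.633, 0.002]
wrist_force: [-0.6, 0.3, 0.0]
opening: 1.0
t 10.05 tcp [0.6025 0.0929 0.0686] jaw -11.5 down [ 0.006 -0.001 -1.   ] op 1.0 F [-0.6  0.3  0. ]
need units [-0.008 -0.022  0.017] dist 0.0043
turn units [ 0.012 -0.001  0.003]
```

View pics/w4.png

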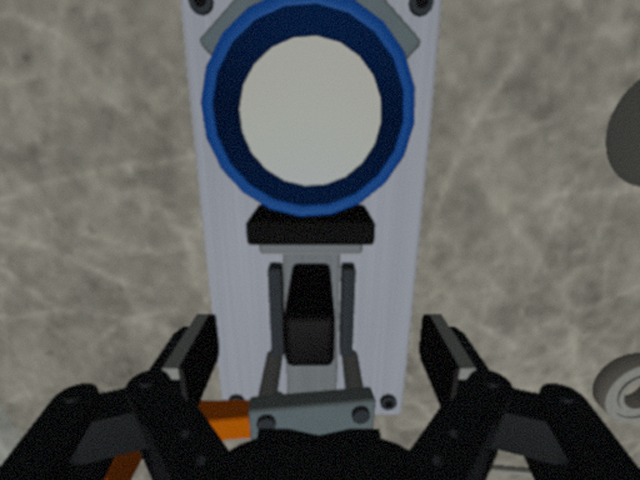

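The fingers straddle the grip block (310,340) and sit about 4 mm off in x. I'll correct that and close.

```bash
python3 -m handwheel '[{"travel":[-0.008,-0.022,0.015],"dr":[0.01,0,0]},{"travel":[0,0,0],"dr":[0,0,0]}]'
python3 -m handwheel '[{"travel":[0,0,0],"dr":[0,0,0]},{"travel":[0,0,0],"dr":[0,0,0]},{"travel":[0,0,0],"dr":[0,0,0]},{"travel":[0,0,0],"dr":[0,0,0]},{"travel":[0,0,0],"dr":[0,0,0]},{"travel":[0,0,0],"dr":[0,0,0]},{"travel":[0,0,0],"dr":[0,0,0]},{"travel":[0,0,0],"dr":[0,0,0]},{"travel":[0,0,0],"dr":[0,0,0]},{"travel":[0,0,0],"dr":[0,0,0]}]' -1
python3 - <<'E'
from h import *
C=np.array([.6027,.110]);th=-.202;R=np.array([[np.cos(th),-np.sin(th)],[np.sin(th),np.cos(th)]])
go((.5991,.0924),.066,-.202);print(R.T@(ctrl.get_obs()['eef_pos'][:2]-C))
E
```

```text
time_s: 10.27
eef_pos: [0.6005, 0.0924, 0.069]
eef_rot: [0.001, 0.774, 0.633, 0.002]
wrist_force: [0.3, -0.9, -0.6]
opening: 1.002
time_s: 11.1
eef_pos: [0.5986, 0.0931, 0.0726]
eef_rot: [-0.0, 0.774, 0.633, 0.001]
wrist_force: [-0.8, 1.7, 0.2]
opening: 0.221
t 11.1 tcp [0.5986 0.0931 0.0726] jaw -11.5 down [ 0.001  0.001 -1.   ] op 0.221 F [-0.8  1.7  0.2]
need units [-0.004  0.004  0.044] dist 0.0066
turn units [ 0.    -0.003  0.003]
[-0.00065712 -0.01734029]
```

```bash
python3 -m handwheel '[{"travel":[0.03,0,0],"dr":[0,0,0]},{"travel":[0.03,0,0],"dr":[0,0,0]},{"travel":[0.03,0,0],"dr":[0,0,0]},{"travel":[0.02,0,0],"dr":[0,0,0]}]'
python3 - <<'E'
from h import *
C=np.array([.6027,.110]);th=-.202;R=np.array([[np.cos(th),-np.sin(th)],[np.sin(th),np.cos(th)]])
o=ctrl.get_obs();go((.5991,.0924),.066,-.202);print(R.T@(o['eef_pos'][:2]-C),R.T@o['wrist_force'][:2])
E
```

```text
time_s: 11.43
eef_pos: [0.6017, 0.1084, 0.0726]
eef_rot: [0.0, 0.775, 0.633, -0.001]
wrist_force: [-1.2, -5.0, 2.0]
opening: 0.219
t 11.43 tcp [0.6017 0.1084 0.0726] jaw -11.5 down [-0.001 -0.001 -1.   ] op 0.219 F [-1.2 -5.   2. ]
need units [-0.108  0.004  0.044] dist 0.0175
turn units [-0.002  0.003  0.001]
[-0.00062982 -0.00174333] [-0.21058571 -5.1248966 ]
```

```bash
for i in 1 2; do python3 -m handwheel '[{"travel":[0.015,0,0],"dr":[0,0,0]},{"travel":[0.01,0,0],"dr":[0,0,0]}]'; done
python3 - <<'E'
from h import *
C=np.array([.6027,.110]);th=-.202;R=np.array([[np.cos(th),-np.sin(th)],[np.sin(th),np.cos(th)]])
o=ctrl.get_obs();print(R.T@(o['eef_pos'][:2]-C),R.T@o['wrist_force'][:2])
E
```

```text
time_s: 11.6
eef_pos: [0.6026, 0.1125, 0.0725]
eef_rot: [0.0, 0.774, 0.633, -0.001]
wrist_force: [-1.2, -3.9, 1.5]
opening: 0.222
time_s: 11.77
eef_pos: [0.6034, 0.1163, 0.0726]
eef_rot: [0.001, 0.774, 0.633, -0.002]
wrist_force: [-1.6, -4.5, 2.1]
opening: 0.225
[-0.00061911  0.00634462] [-0.67158788 -4.72758613]
```

```bash
for i in 1 2; do python3 -m handwheel '[{"travel":[0.012,0,0],"dr":[0,0,0]},{"travel":[0.01,0,0],"dr":[0,0,0]}]'; done
python3 - <<'E'
from h import *
C=np.array([.6027,.110]);th=-.202;R=np.array([[np.cos(th),-np.sin(th)],[np.sin(th),np.cos(th)]])
o=ctrl.get_obs();print(R.T@(o['eef_pos'][:2]-C),R.T@o['wrist_force'][:2])
E
```

```text
time_s: 11.93
eef_pos: [0.6037, 0.1181, 0.0726]
eef_rot: [0.001, 0.774, 0.633, -0.003]
wrist_force: [-4.3, -14.7, 3.8]
opening: 0.218
time_s: 12.1
eef_pos: [0.6037, 0.118, 0.0726]
eef_rot: [0.003, 0.774, 0.633, -0.006]
wrist_force: [-4.7, -8.8, 3.3]
opening: 0.22
[-0.00062962  0.00808418] [-2.87097854 -9.5467209 ]
```

```bash
python3 -m handwheel '[{"travel":[0.005,0,0],"dr":[0,0,0]},{"travel":[0.003,0,0],"dr":[0,0,0]},{"travel":[0.003,0,0],"dr":[0,0,0]}]'; python3 -m handwheel '[{"travel":[0,0,0],"dr":[0,0,0]},{"travel":[0,0,0],"dr":[0,0,0]},{"travel":[0,0,0],"dr":[0,0,0]},{"travel":[0,0,0],"dr":[0,0,0]},{"travel":[0,0,0],"dr":[0,0,0]},{"travel":[0,0,0],"dr":[0,0,0]},{"travel":[0,0,-0.1],"dr":[0,0,0]},{"travel":[0,0,-0.2],"dr":[0,0,0]},{"travel":[0,0,-0.2],"dr":[0,0,0]},{"travel":[0,0,-0.2],"dr":[0,0,0]},{"travel":[-0.15,-0.1,-0.1],"dr":[0,0,0]},{"travel":[-0.15,-0.1,0],"dr":[0,0,0]},{"travel":[-0.15,-0.1,0],"dr":[0,0,0]},{"travel":[-0.15,-0.1,0],"dr":[0,0,0]},{"travel":[0,0,0],"dr":[0,0,0]},{"travel":[0,0,0],"dr":[0,0,0]}]' 1
python3 - <<'E'
from h import *
C=np.array([.6027,.110]);th=-.202;R=np.array([[np.cos(th),-np.sin(th)],[np.sin(th),np.cos(th)]])
T=C+R@[-.102,-.105];go(T,.066,-.202+np.pi/2)
c=viewer.get_calibration('wrist');im=viewer.camera('wrist')[:,:,::-1].copy();cv2.imwrite('pics/w5r.png',im)
print(T,'pred tab top',proj(c,[*T,.094])/.64,'seated rim',proj(c,[*(C+R@[0,.075]),.102])/.64)
cv2.imwrite('pics/w5.png',cv2.resize(im,(800,600),interpolation=2))
E
```

```text
time_s: 12.35
eef_pos: [0.6037, 0.118, 0.0726]
eef_rot: [0.003, 0.775, 0.632, -0.007]
wrist_force: [-3.8, -5.9, 2.6]
opening: 0.221
time_s: 13.68
eef_pos: [0.526, 0.0454, 0.1998]
eef_rot: [0.003, 0.773, 0.634, -0.003]
wrist_force: [-0.7, 0.6, 0.5]
opening: 1.001
t 13.68 tcp [0.526  0.0454 0.1998] jaw -11.3 down [-0.002 -0.009 -1.   ] op 1.001 F [-0.7  0.6  0.5]
need units [-0.166 -0.266  0.893] dist 0.142
turn units [-0.014  0.013 -2.991]
[0.48170789 0.0275991 ] pred tab top [332.30023531 340.90093258] seated rim [533.16281062  -5.2429664 ]
```

View pics/w5.png

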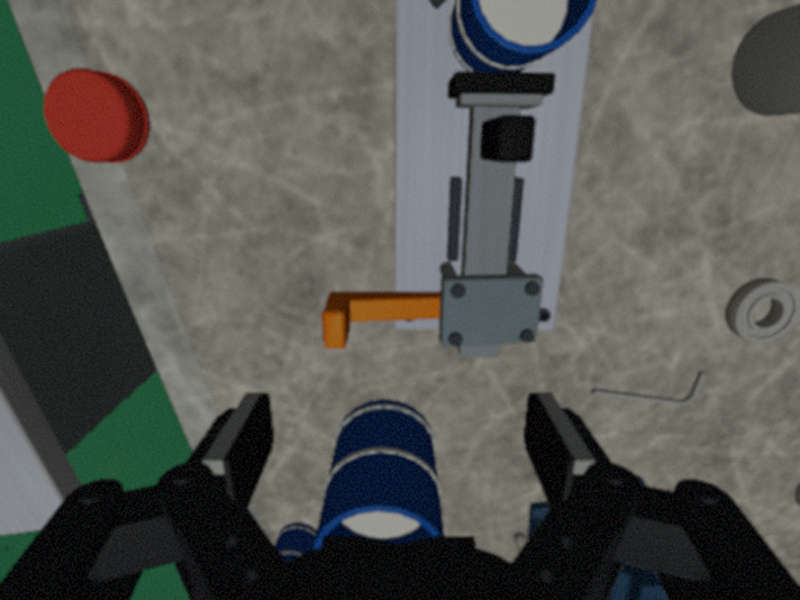

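Run:
```python
from h import *
c=viewer.get_calibration('wrist');ct=viewer.get_calibration('top')
C=np.array([.6027,.110]);th=-.202;R=np.array([[np.cos(th),-np.sin(th)],[np.sin(th),np.cos(th)]])
w=lambda x,y:(x*.64-.18,y*.64-.18);f=lambda x,y:(160+x/4,160+y/4)
cf=lambda X:(R.T@(X[:2]-C)).round(4)
for n,u,z in(('tab',(335,328),.098),('tabtop lowedge',(335,346),.098),('bridge',(491,310),.076),('plate BL',(396,328),.012),('plate BR',(553,328),.012),('bar blk',(516,142),.094),('pad back',(500,100),.045)):
  print(n,cf(atz(c,w(*u),z)))
x,e=tri([(c,w(335,328)),(ct,f(421,276))]);print(cf(x),x[2],e)
go(C+R@[-.137,-.103],.072,-.202)
```

```text
tab [-0.0995 -0.0945]
tabtop lowedge [-0.1    -0.1062]
bridge [-0.003  -0.0906]
plate BL [-0.0637 -0.13  ]
plate BR [ 0.0626 -0.1293]
bar blk [-0.0007  0.0102]
pad back [-0.0005  0.035 ]
[-0.1013 -0.0999] 0.08534373892387519 [0.2, 0.2]
t 13.73 tcp [0.526  0.0456 0.1996] jaw -11.3 down [-0.002 -0.009 -1.   ] op 1.002 F [ 0.8 -0.  -1.1]
need units [-0.153 -0.499  0.853] dist 0.15
turn units [-0.001  0.018  0.01 ]
```

```bash
python3 -m handwheel '[{"travel":[-0.04,-0.125,0],"dr":[0,0.018,0]},{"travel":[-0.04,-0.125,0],"dr":[0,0,0]},{"travel":[-0.04,-0.125,0],"dr":[0,0,0]},{"travel":[-0.035,-0.125,0],"dr":[0,0,0]},{"travel":[0,0,0],"dr":[0,0,0]},{"travel":[0,0,0],"dr":[0,0,0]},{"travel":[0,0,0],"dr":[0,0,0]}]' -1
python3 - <<'E'
from h import *
C=np.array([.6027,.110]);th=-.202;R=np.array([[np.cos(th),-np.sin(th)],[np.sin(th),np.cos(th)]])
go(C+R@[-.137,-.103],.072,-.202)
E
```

```text
time_s: 14.32
eef_pos: [0.4497, 0.0406, 0.1995]
eef_rot: [-0.0, 0.772, 0.636, 0.001]
wrist_force: [0.2, 0.4, -0.9]
opening: 0.006
t 14.32 tcp [0.4497 0.0406 0.1995] jaw -11.0 down [ 0.002  0.002 -1.   ] op 0.006 F [ 0.2  0.4 -0.9]
need units [-0.031 -0.008  0.85 ] dist 0.1275
turn units [ 0.003 -0.005  0.018]
```

```bash
python3 -m handwheel '[{"travel":[-0.03,-0.008,0.05],"dr":[0,0,0.018]},{"travel":[0,0,0.2],"dr":[0,0,0]},{"travel":[0,0,0.2],"dr":[0,0,0]},{"travel":[0,0,0.2],"dr":[0,0,0]},{"travel":[0,0,0.1],"dr":[0,0,0]},{"travel":[0,0,0.03],"dr":[0,0,0]},{"travel":[0,0,0],"dr":[0,0,0]}]'
python3 - <<'E'
from h import *
C=np.array([.6027,.110]);th=-.202;R=np.array([[np.cos(th),-np.sin(th)],[np.sin(th),np.cos(th)]])
go(C+R@[-.137,-.103],.072,-.202)
E
```

```text
time_s: 14.9
eef_pos: [0.4551, 0.0357, 0.0776]
eef_rot: [0.002, 0.775, 0.632, 0.004]
wrist_force: [-0.4, -0.1, -1.0]
opening: 0.002
t 14.9 tcp [0.4551 0.0357 0.0776] jaw -11.6 down [ 0.009  0.001 -1.   ] op 0.002 F [-0.4 -0.1 -1. ]
need units [-0.004 -0.049  0.037] dist 0.0092
turn units [ 0.017 -0.006 -0.002]
```

```bash
python3 -m handwheel '[{"travel":[0,0,0.035],"dr":[0.015,-0.006,0]},{"travel":[0,0.04,0],"dr":[0,0,0]},{"travel":[0,0.04,0],"dr":[0,0,0]},{"travel":[0,0.03,0],"dr":[0,0,0]},{"travel":[0,0.02,0],"dr":[0,0,0]}]'
python3 - <<'E'
from h import *
C=np.array([.6027,.110]);th=-.202;R=np.array([[np.cos(th),-np.sin(th)],[np.sin(th),np.cos(th)]])
o=ctrl.get_obs();go(C+R@[-.1,-.103],.072,-.202);print(R.T@(o['eef_pos'][:2]-C),R.T@o['wrist_force'][:2])
E
```

```text
time_s: 15.32
eef_pos: [0.4755, 0.0317, 0.0729]
eef_rot: [-0.001, 0.775, 0.632, -0.001]
wrist_force: [-2.6, 1.3, -1.7]
opening: 0.002
t 15.32 tcp [0.4755 0.0317 0.0729] jaw -11.6 down [-0.003  0.    -1.   ] op 0.002 F [-2.6  1.3 -1.7]
need units [-0.005  0.059  0.006] dist 0.009
turn units [-0.005  0.001 -0.002]
[-0.10891793 -0.10228007] [-2.84542588  0.79469379]
```

```bash
for i in 1 2; do python3 -m handwheel '[{"travel":[0,0.03,0],"dr":[0,0,0]},{"travel":[0,0.025,0],"dr":[0,0,0]}]'; done
python3 - <<'E'
from h import *
C=np.array([.6027,.110]);th=-.202;R=np.array([[np.cos(th),-np.sin(th)],[np.sin(th),np.cos(th)]])
o=ctrl.get_obs();go(C+R@[-.1,-.103],.072,-.202);print(R.T@(o['eef_pos'][:2]-C),R.T@o['wrist_force'][:2])
E
```

```text
time_s: 15.48
eef_pos: [0.484, 0.03, 0.0731]
eef_rot: [-0.001, 0.775, 0.632, -0.001]
wrist_force: [-2.8, -0.1, -1.7]
opening: 0.001
time_s: 15.65
eef_pos: [0.4909, 0.0286, 0.0727]
eef_rot: [-0.003, 0.775, 0.632, -0.003]
wrist_force: [-13.6, 1.8, 7.8]
opening: -0.003
t 15.65 tcp [0.4909 0.0286 0.0727] jaw -11.6 down [-0.008  0.001 -1.   ] op -0.003 F [-13.6   1.8   7.8]
need units [-0.006 -0.045  0.005] dist 0.0069
turn units [-0.016  0.001 -0.001]
[-0.09320755 -0.10217759] [-13.66109987  -0.98966206]
```

```bash
for i in 1 2 3; do python3 -m handwheel '[{"travel":[0,0.018,0],"dr":[-0.004,0,0]},{"travel":[0,0.018,0],"dr":[-0.004,0,0]}]'|grep -E 'pos|force'; done
```

```text
eef_pos: [0.492, 0.0283, 0.0725]
wrist_force: [-16.5, 1.9, 15.5]
eef_pos: [0.4919, 0.0283, 0.0726]
wrist_force: [-16.8, 1.2, 13.0]
eef_pos: [0.4917, 0.0283, 0.0728]
wrist_force: [-16.7, 1.6, 12.6]
```

```bash
for v in 0; do python3 -m handwheel '[{"travel":[0,0.023,0],"dr":[-0.004,0,0]},{"travel":[0,0.025,0],"dr":[-0.004,0,0]}]'|grep -E 'pos|force'; python3 -m handwheel '[{"travel":[0,0.028,0],"dr":[0,0,0]},{"travel":[0,0.028,0],"dr":[0,0,0]}]'|grep -E 'pos|force';done
```

```text
eef_pos: [0.4921, 0.0282, 0.0728]
wrist_force: [-20.0, 2.2, 16.9]
eef_pos: [0.4924, 0.0281, 0.073]
wrist_force: [-23.0, 2.2, 18.9]
```

```bash
python3 -m handwheel '[{"travel":[0,-0.05,0],"dr":[0,0,0]},{"travel":[0,-0.1,0],"dr":[0,0,0]},{"travel":[0,0,-0.1],"dr":[0,0,0]},{"travel":[0,0,-0.2],"dr":[0,0,0]},{"travel":[0,0,-0.2],"dr":[0,0,0]},{"travel":[0,0,-0.2],"dr":[0,0,0]},{"travel":[0.15,0,-0.1],"dr":[0,0,0]},{"travel":[0.25,0,0],"dr":[0,0,0]},{"travel":[0.25,0,0],"dr":[0,0,0]},{"travel":[0.25,0,0],"dr":[0,0,0]},{"travel":[0.25,0,0],"dr":[0,0,0]},{"travel":[0.25,0,0],"dr":[0,0,0]},{"travel":[0.25,0,0],"dr":[0,0,0]},{"travel":[0.15,0,0],"dr":[0,0,0]},{"travel":[0.05,0,0],"dr":[0,0,0]},{"travel":[0,0,0],"dr":[0,0,0]},{"travel":[0,0,0],"dr":[0,0,0]}]' 1
python3 - <<'E'
from h import *
go((.537,.332),.014,-.202)
c=viewer.get_calibration('wrist');im=viewer.camera('wrist')[:,:,::-1].copy();cv2.imwrite('pics/w6r.png',im)
s=viewer.camera('scene')[:,:,::-1];cv2.imwrite('pics/s6r.png',s)
t=viewer.camera('top')[:,:,::-1];cv2.imwrite('pics/t6r.png',t)
print('pred knob top',proj(c,[.537,.332,.039]))
sc=cv2.resize(s[150:250,215:315],(384,384),interpolation=2)
cv2.imwrite('pics/w6.png',np.hstack([im[:,:410],sc]))
E
```

```text
time_s: 17.9
eef_pos: [0.5596, 0.3166, 0.2194]
eef_rot: [-0.007, 0.775, 0.632, 0.001]
wrist_force: [-0.4, -0.3, -0.3]
opening: 1.002
t 17.9 tcp [0.5596 0.3166 0.2194] jaw -11.6 down [-0.008  0.013 -1.   ] op 1.002 F [-0.4 -0.3 -0.3]
need units [ 0.055 -0.155  1.371] dist 0.2072
turn units [-0.019 -0.021  0.   ]
pred knob top [234.47837303 165.55860592]
```

View pics/w6.png

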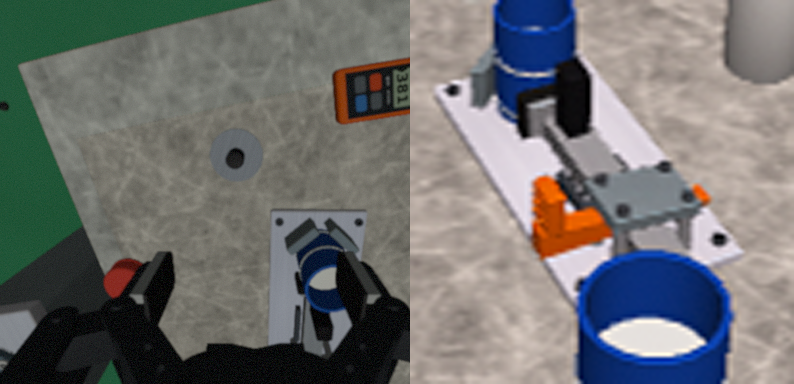

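Run:
```python
from h import *
c=viewer.get_calibration('wrist');ct=viewer.get_calibration('top')
print('disc',atz(c,(236.5,155.5),.011),'knob',atz(c,(235,157),.039))
C=np.array([.6027,.110]);th=-.202;R=np.array([[np.cos(th),-np.sin(th)],[np.sin(th),np.cos(th)]])
for u in((271.5,209),(366,209.5)):print('corner',R.T@(atz(c,u,.012)[:2]-C))
im=cv2.imread('pics/t6r.png');hsv=cv2.cvtColor(im,cv2.COLOR_BGR2HSV)
# lid disc circle in top
k=cv2.resize(im[190:235,155:200],None,fx=8,fy=8,interpolation=2)
g=cv2.GaussianBlur(cv2.cvtColor(k,6),(9,9),0)
h=cv2.HoughCircles(g,cv2.HOUGH_GRADIENT,1,200,param1=60,param2=15,minRadius=60,maxRadius=95);print(h)
if h is not None:
  u=h[0,0,:2]/8+[155,190]-.44;print(u,atz(ct,u,.011))
```

```text
disc [0.53830732 0.33689728 0.011     ] knob [0.53937203 0.34023835 0.039     ]
corner [-0.0638009   0.13837097]
corner [0.06117309 0.13796129]
None
```

```bash
python3 -m handwheel '[{"travel":[0.075,-0.15,0],"dr":[-0.019,-0.02,0]},{"travel":[0,0,0.2],"dr":[0,0,0]},{"travel":[0,0,0.2],"dr":[0,0,0]},{"travel":[0,0,0.2],"dr":[0,0,0]},{"travel":[0,0,0.15],"dr":[0,0,0]},{"travel":[0,0,0.1],"dr":[0,0,0]},{"travel":[0,0,0],"dr":[0,0,0]},{"travel":[0,0,0],"dr":[0,0,0]}]'
python3 - <<'E'
from h import *
go((.538,.335),.014,-.202)
c=viewer.get_calibration('wrist');im=viewer.camera('wrist')[:,:,::-1].copy();cv2.imwrite('pics/w7.png',im)
print('pred knob top',proj(c,[.538,.335,.039]),'disc',proj(c,[.538,.335,.011]))
E
```

```text
time_s: 18.72
eef_pos: [0.5435, 0.32, 0.0921]
eef_rot: [0.002, 0.78, 0.626, 0.003]
wrist_force: [0.2, 0.2, 1.1]
opening: 1.003
t 18.72 tcp [0.5435 0.32   0.0921] jaw -12.6 down [ 0.007 -0.    -1.   ] op 1.003 F [0.2 0.2 1.1]
need units [ 0.089 -0.061  0.52 ] dist 0.0797
turn units [ 0.013 -0.003 -0.033]
pred knob top [242.24832166 199.02397378] disc [243.43725248 187.53485019]
```

View pics/w7.png

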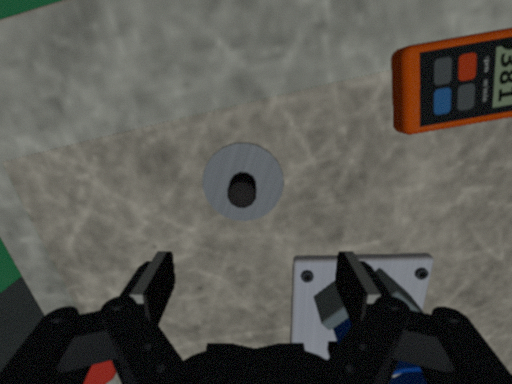

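Run:
```python
from h import *
c=viewer.get_calibration('wrist')
C=np.array([.6027,.110]);th=-.202;R=np.array([[np.cos(th),-np.sin(th)],[np.sin(th),np.cos(th)]])
print('disc',atz(c,(243.5,181.5),.011),'knob',atz(c,(242,194),.039))
for u,p in(((294,256),(-.065,.135)),((433,254),(.065,.135))):print('corner err',atz(c,u,.012)[:2]-(C+R@p))
```

```text
disc [0.53915329 0.3399019  0.011     ] knob [0.53863767 0.33869038 0.039     ]
corner err [0.0014158  0.00724941]
corner err [-0.00178848  0.0066565 ]
```

```bash
python3 -m handwheel '[{"travel":[0.088,-0.053,0],"dr":[0.013,-0.003,-0.02]},{"travel":[0,0,0.15],"dr":[0,0,0]},{"travel":[0,0,0.15],"dr":[0,0,0]},{"travel":[0,0,0.1],"dr":[0,0,0]},{"travel":[0,0,0.05],"dr":[0,0,0]},{"travel":[0,0,0],"dr":[0,0,0]}]'
python3 - <<'E'
from h import *
go((.539,.335),.016,-.202)
E
```

```text
time_s: 19.27
eef_pos: [0.5459, 0.3404, 0.0347]
eef_rot: [0.002, 0.777, 0.63, 0.009]
wrist_force: [0.4, -0.0, -0.2]
opening: 1.003
t 19.27 tcp [0.5459 0.3404 0.0347] jaw -12.0 down [ 0.016  0.008 -1.   ] op 1.003 F [ 0.4 -0.  -0.2]
need units [-0.046 -0.039  0.124] dist 0.0207
turn units [ 0.027 -0.021 -0.013]
```

```bash
python3 -m handwheel '[{"travel":[-0.045,-0.036,0.03],"dr":[0.027,-0.021,0]},{"travel":[0,0,0.05],"dr":[0,0,0]},{"travel":[0,0,0.03],"dr":[0,0,0]},{"travel":[0,0,0],"dr":[0,0,0]}]'
python3 - <<'E'
from h import *
go((.539,.335),.016,-.202)
E
python3 -m handwheel '[{"travel":[0,0,0],"dr":[0,0,0]},{"travel":[0,0,0],"dr":[0,0,0]},{"travel":[0,0,0],"dr":[0,0,0]},{"travel":[0,0,0],"dr":[0,0,0]},{"travel":[0,0,0],"dr":[0,0,0]},{"travel":[0,0,0],"dr":[0,0,0]},{"travel":[0,0,0],"dr":[0,0,0]},{"travel":[0,0,0],"dr":[0,0,0]},{"travel":[0,0,0],"dr":[0,0,0]}]' -1
python3 - <<'E'
from h import *
go((.539,.335),.016,-.202)
E
```

```text
time_s: 19.6
eef_pos: [0.5412, 0.3366, 0.0215]
eef_rot: [0.001, 0.777, 0.63, 0.002]
wrist_force: [-0.3, 0.3, -0.1]
opening: 1.004
t 19.6 tcp [0.5412 0.3366 0.0215] jaw -11.9 down [ 0.005  0.002 -1.   ] op 1.004 F [-0.3  0.3 -0.1]
need units [-0.013 -0.012  0.037] dist 0.0061
turn units [ 0.008 -0.005 -0.011]
time_s: 20.35
eef_pos: [0.5424, 0.3369, 0.0234]
eef_rot: [0.001, 0.777, 0.63, 0.004]
wrist_force: [-0.4, 0.7, 0.4]
opening: 0.229
t 20.35 tcp [0.5424 0.3369 0.0234] jaw -11.9 down [ 0.007  0.003 -1.   ] op 0.229 F [-0.4  0.7  0.4]
need units [-0.018 -0.02   0.049] dist 0.0084
turn units [ 0.012 -0.008 -0.012]
```

```bash
python3 -m handwheel '[{"travel":[0,0,0],"dr":[0,0,0]},{"travel":[0,0,0],"dr":[0,0,0]},{"travel":[0,0,0],"dr":[0,0,0]},{"travel":[0,0,0],"dr":[0,0,-0.2]},{"travel":[0,0,0],"dr":[0,0,-0.22]},{"travel":[0,0,0],"dr":[0,0,-0.22]},{"travel":[0,0,0],"dr":[0,0,-0.22]},{"travel":[0,0,0],"dr":[0,0,-0.22]},{"travel":[0,0,0],"dr":[0,0,-0.22]},{"travel":[0,0,0],"dr":[0,0,-0.22]},{"travel":[0,0,0],"dr":[0,0,-0.22]},{"travel":[0,0,0],"dr":[0,0,-0.22]},{"travel":[0,0,0],"dr":[0,0,-0.22]},{"travel":[0,0,0],"dr":[0,0,-0.22]},{"travel":[0,0,0],"dr":[0,0,-0.22]},{"travel":[0,0,0],"dr":[0,0,-0.22]},{"travel":[0,0,0],"dr":[0,0,-0.16]},{"travel":[0,0,0],"dr":[0,0,0]}]' 0.6
python3 - <<'E'
from h import *
go((.542,.337),.018,-.202+np.pi/2)
E
```

```text
time_s: 21.85
eef_pos: [0.5431, 0.337, 0.0237]
eef_rot: [0.004, 0.065, 0.998, 0.002]
wrist_force: [-0.3, -0.0, 0.9]
opening: 0.802
t 21.85 tcp [0.5431 0.337  0.0237] jaw 82.6 down [ 0.008  0.003 -1.   ] op 0.802 F [-0.3 -0.   0.9]
need units [ 0.007 -0.001  0.038] dist 0.0058
turn units [0.009 0.015 0.139]
```

```bash
python3 -m handwheel '[{"travel":[0.005,0,0.03],"dr":[0.009,0.015,0.139]},{"travel":[0,0,0.01],"dr":[0,0,0]}]'
python3 - <<'E'
from h import *
go((.5424,.3369),.018,-.202+np.pi/2)
E
python3 -m handwheel '[{"travel":[0,0,0],"dr":[0,0,0]},{"travel":[0,0,0],"dr":[0,0,0]},{"travel":[0,0,0],"dr":[0,0,0]},{"travel":[0,0,0],"dr":[0,0,0]},{"travel":[0,0,0],"dr":[0,0,0]},{"travel":[0,0,0],"dr":[0,0,0]},{"travel":[0,0,0],"dr":[0,0,0]},{"travel":[0,0,0],"dr":[0,0,0]},{"travel":[0,0,0],"dr":[0,0,0]}]' -1
python3 - <<'E'
from h import *
go((.5424,.3369),.018,-.202+np.pi/2)
E
```

```text
time_s: 22.02
eef_pos: [0.5428, 0.3373, 0.0181]
eef_rot: [0.0, 0.104, 0.995, 0.0]
wrist_force: [0.5, 0.5, -0.1]
opening: 0.8
t 22.02 tcp [0.5428 0.3373 0.0181] jaw 78.0 down [ 0.001  0.    -1.   ] op 0.8 F [ 0.5  0.5 -0.1]
need units [ 0.002 -0.003  0.001] dist 0.0006
turn units [ 0.001  0.001 -0.013]
time_s: 22.77
eef_pos: [0.5426, 0.3373, 0.0182]
eef_rot: [0.0, 0.104, 0.995, 0.0]
wrist_force: [0.3, -0.3, -0.4]
opening: 0.233
t 22.77 tcp [0.5426 0.3373 0.0182] jaw 78.1 down [ 0.001  0.    -1.   ] op 0.233 F [ 0.3 -0.3 -0.4]
need units [ 0.001 -0.003  0.001] dist 0.0005
turn units [ 0.001  0.001 -0.012]
```

```bash
python3 -m handwheel '[{"travel":[0,0,-0.1],"dr":[0,0,0]},{"travel":[0,0,-0.2],"dr":[0,0,0]},{"travel":[0,0,-0.2],"dr":[0,0,0]},{"travel":[0,0,-0.2],"dr":[0,0,0]},{"travel":[0,0,-0.2],"dr":[0,0,0]},{"travel":[0,0,-0.15],"dr":[0,0,0]},{"travel":[-0.06,-0.08,0],"dr":[0,0,0]},{"travel":[-0.12,-0.16,0],"dr":[0,0,0]},{"travel":[-0.14,-0.18,0],"dr":[0,0,0]},{"travel":[-0.14,-0.18,0],"dr":[0,0,0]},{"travel":[-0.12,-0.15,0],"dr":[0,0,0]},{"travel":[-0.08,-0.1,0],"dr":[0,0,0]},{"travel":[0,0,0],"dr":[0,0,0]},{"travel":[0,0,0],"dr":[0,0,0]}]'
python3 - <<'E'
from h import *
go((.6177,.1835),.125,-.202+np.pi/2)
c=viewer.get_calibration('wrist');im=viewer.camera('wrist')[:,:,::-1].copy();cv2.imwrite('pics/w8r.png',im)
cv2.imwrite('pics/w8.png',cv2.resize(im,(700,525),interpolation=2))
print(proj(c,[.6177,.1835,.102])*700/512)
E
```

```text
time_s: 23.93
eef_pos: [0.6135, 0.1817, 0.1888]
eef_rot: [-0.0, 0.102, 0.995, -0.001]
wrist_force: [-0.2, -0.0, -1.1]
opening: 0.234
t 23.93 tcp [0.6135 0.1817 0.1888] jaw 78.3 down [-0.    -0.002 -1.   ] op 0.234 F [-0.2 -0.  -1.1]
need units [-0.025  0.018  0.425] dist 0.0639
turn units [-0.004  0.    -0.005]
[352.46830562 279.21982855]
```

View pics/w8.png

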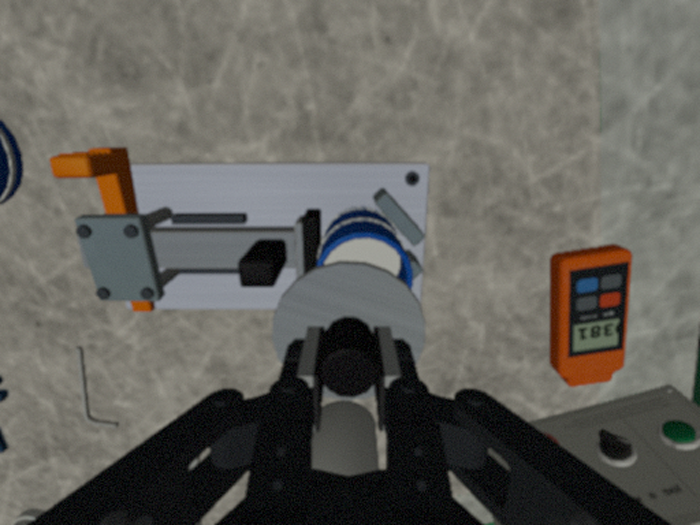

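Run:
```python
from h import *
c=viewer.get_calibration('wrist');s=512/700
C=np.array([.6027,.110]);th=-.202;R=np.array([[np.cos(th),-np.sin(th)],[np.sin(th),np.cos(th)]])
cf=lambda X:(R.T@(X[:2]-C)).round(4)
print('corner',cf(atz(c,(429*s,163*s),.012)),'exp -.065 .135')
p=ctrl.get_obs()['eef_pos'];z=p[2]-.0182+.011
print('lid centre pred px',proj(c,[p[0],p[1],z])/s,'knob top',proj(c,[p[0],p[1],z+.028])/s)
im=cv2.imread('pics/w8r.png');hsv=cv2.cvtColor(im,cv2.COLOR_BGR2HSV);m=cv2.inRange(hsv,(105,150,50),(130,255,255))
m[:,:215]=0;m[:,320:]=0
for r in range(150,205,4):
  x=np.where(m[r])[0]
  if len(x):print(r,x.min(),x.max(),end='; ')
print()
# fit: project rim circle radius .032 z .102 for centers; compare extreme cols per row
a=np.linspace(0,2*np.pi,400)
for y in(.075,.078,.081):
  for x in(-.003,0,.003):
    P=C+R@[x,y];q=np.array([proj(c,[P[0]+.0318*np.cos(t),P[1]+.0318*np.sin(t),.102]) for t in a]);print(x,y,'cols',q[:,0].min().round(1),q[:,0].max().round(1),'top row',q[:,1].min().round(1))
# lid disc edges
g=cv2.cvtColor(im,cv2.COLOR_BGR2GRAY).astype(int)
for r in(225,232):print(r,g[r,190:215].tolist(),g[r,300:322].tolist())
```

```text
corner [-0.0649  0.1365] exp -.065 .135
lid centre pred px [347.85259037 336.23414572] knob top [347.49229056 373.87491373]
154 266 267; 158 250 277; 162 245 266; 166 250 279; 170 245 285; 174 241 288; 178 238 291; 182 236 293; 186 235 297; 190 232 299; 194 294 299; 198 293 300; 202 292 300; 
-0.003 0.075 cols 220.8 294.8 top row 164.9
0 0.075 cols 220.9 294.7 top row 168.4
0.003 0.075 cols 221.1 294.5 top row 171.9
-0.003 0.078 cols 224.3 298.3 top row 164.9
0 0.078 cols 224.4 298.2 top row 168.4
0.003 0.078 cols 224.5 298.0 top row 171.9
-0.003 0.081 cols 227.8 301.8 top row 164.9
0 0.081 cols 227.9 301.6 top row 168.4
0.003 0.081 cols 228.0 301.5 top row 171.9
225 [141, 141, 140, 141, 139, 139, 138, 137, 140, 139, 137, 130, 122, 112, 105, 109, 109, 110, 105, 106, 108, 107, 105, 108, 105] [110, 110, 110, 105, 110, 111, 107, 99, 108, 120, 125, 126, 132, 130, 130, 131, 129, 129, 124, 122, 127, 124]
232 [126, 123, 125, 122, 120, 121, 121, 129, 124, 117, 112, 108, 112, 112, 110, 110, 110, 109, 109, 111, 114, 112, 113, 114, 114] [114, 111, 112, 115, 110, 110, 110, 111, 106, 108, 113, 126, 128, 129, 129, 131, 133, 135, 134, 132, 131, 130]
```

```bash
python3 - <<'E'
from h import *
go((.6187,.1881),.13,-.202+np.pi/2)
E
python3 -m handwheel '[{"travel":[-0.026,0.051,0],"dr":[-0.004,0,-0.005]},{"travel":[0,0,0.1],"dr":[0,0,0]},{"travel":[0,0,0.15],"dr":[0,0,0]},{"travel":[0,0,0.1],"dr":[0,0,0]},{"travel":[0,0,0],"dr":[0,0,0]},{"travel":[0,0,0],"dr":[0,0,0]}]'
python3 - <<'E'
from h import *
go((.6187,.1881),.114,-.202+np.pi/2)
c=viewer.get_calibration('wrist');im=viewer.camera('wrist')[:,:,::-1].copy();cv2.imwrite('pics/w9r.png',im)
E
```

```text
t 23.98 tcp [0.6134 0.1818 0.1887] jaw 78.3 down [-0.    -0.003 -1.   ] op 0.231 F [-0.7 -0.3 -1.8]
need units [-0.026  0.049  0.391] dist 0.0593
turn units [-0.005  0.    -0.005]
time_s: 24.48
eef_pos: [0.6181, 0.1966, 0.1354]
eef_rot: [0.001, 0.097, 0.995, 0.001]
wrist_force: [-0.1, 0.1, -0.4]
opening: 0.235
t 24.48 tcp [0.6181 0.1966 0.1354] jaw 78.9 down [ 0.001  0.002 -1.   ] op 0.235 F [-0.1  0.1 -0.4]
need units [-0.015 -0.055  0.143] dist 0.023
turn units [0.004 0.002 0.015]
```

```bash
python3 -m handwheel '[{"travel":[-0.014,-0.055,0.02],"dr":[0.004,0,0.015]},{"travel":[0,0,0.02],"dr":[0,0,0]},{"travel":[0,0,0],"dr":[0,0,0]}]'
python3 - <<'E'
from h import *
go((.6187,.1881),.114,-.202+np.pi/2)
E
```

```text
time_s: 24.78
eef_pos: [0.6194, 0.1893, 0.1316]
eef_rot: [0.002, 0.1, 0.995, 0.0]
wrist_force: [0.3, -0.0, -1.8]
opening: 0.236
t 24.78 tcp [0.6194 0.1893 0.1316] jaw 78.5 down [ 0.004  0.    -1.   ] op 0.236 F [ 0.3 -0.  -1.8]
need units [ 0.003 -0.009  0.117] dist 0.0176
turn units [0.002 0.008 0.004]
```

```bash
python3 -m handwheel '[{"travel":[0.003,-0.008,0.035],"dr":[0,0.008,0]},{"travel":[0,0,0.025],"dr":[0,0,0]}]'
python3 -m handwheel '[{"travel":[0,0,0.015],"dr":[0,0,0]},{"travel":[0,0,0.01],"dr":[0,0,0]}]'
python3 - <<'E'
from h import *
go((.6187,.1881),.114,-.202+np.pi/2)
E
```

```text
time_s: 24.95
eef_pos: [0.6202, 0.188, 0.1243]
eef_rot: [0.002, 0.1, 0.995, 0.001]
wrist_force: [0.2, -1.0, -2.0]
opening: 0.233
time_s: 25.12
eef_pos: [0.6202, 0.1877, 0.12]
eef_rot: [0.002, 0.1, 0.995, 0.001]
wrist_force: [0.4, -0.2, -1.3]
opening: 0.234
t 25.12 tcp [0.6202 0.1877 0.12  ] jaw 78.5 down [ 0.004  0.002 -1.   ] op 0.234 F [ 0.4 -0.2 -1.3]
need units [0.011 0.    0.04 ] dist 0.0063
turn units [0.005 0.006 0.002]
```

```bash
python3 -m handwheel '[{"travel":[0.01,0,0.015],"dr":[0.004,0.006,0]},{"travel":[0,0,0.01],"dr":[0,0,0]}]'
python3 -m handwheel '[{"travel":[0,0,0.012],"dr":[0,0,0]},{"travel":[0,0,0.006],"dr":[0,0,0]}]'
python3 - <<'E'
from h import *
go((.6187,.1881),.114,-.202+np.pi/2)
E
```

```text
time_s: 25.28
eef_pos: [0.6186, 0.1879, 0.1158]
eef_rot: [-0.0, 0.101, 0.995, 0.0]
wrist_force: [0.4, 0.1, -1.8]
opening: 0.231
time_s: 25.45
eef_pos: [0.619, 0.1879, 0.1141]
eef_rot: [0.0, 0.101, 0.995, 0.0]
wrist_force: [-4.5, -0.5, 10.0]
opening: 0.234
t 25.45 tcp [0.619  0.1879 0.1141] jaw 78.5 down [ 0.  0. -1.] op 0.234 F [-4.5 -0.5 10. ]
need units [0.002 0.001 0.001] dist 0.0004
turn units [0.    0.    0.001]
```

The lid met the rim at TCP z 0.1141, against 0.114 expected for seated, so the plug is in the mouth. Releasing now.

```bash
python3 -m handwheel '[{"travel":[0,0,-0.004],"dr":[0,0,0]},{"travel":[0,0,0],"dr":[0,0,0]},{"travel":[0,0,0],"dr":[0,0,0]},{"travel":[0,0,0],"dr":[0,0,0]},{"travel":[0,0,-0.05],"dr":[0,0,0]},{"travel":[0,0,-0.15],"dr":[0,0,0]},{"travel":[0,0,-0.2],"dr":[0,0,0]},{"travel":[0,0,-0.2],"dr":[0,0,0]},{"travel":[0,0,-0.1],"dr":[0,0,0]},{"travel":[0.2,0,0],"dr":[0,0,0]},{"travel":[0.2,0,0],"dr":[0,0,0]},{"travel":[0.2,0,0],"dr":[0,0,0]},{"travel":[0,0,0],"dr":[0,0,0]},{"travel":[0,0,0],"dr":[0,0,0]},{"travel":[0,0,0],"dr":[0,0,0]},{"travel":[0,0,0],"dr":[0,0,0]}]' 0.6
python3 - <<'E'
from h import *
go((.6187,.1881),.114,-.202+np.pi/2)
for n in('wrist','scene','top'):cv2.imwrite(f'pics/{n}_end.png',viewer.camera(n)[:,:,::-1])
C0=np.array([.6187,.1881])
for n in('wrist','scene'):
  c=viewer.get_calibration(n);im=cv2.imread(f'pics/{n}_end.png');g=cv2.cvtColor(im,6)
  print(n,'lid plate top pred',proj(c,[*C0,.107]).round(1),'knob top',proj(c,[*C0,.135]).round(1),'rim l/r',[proj(c,[C0[0]+.034*a,C0[1]+.034*b,.1045]).round(1).tolist() for a,b in((1,0),(-1,0),(0,1),(0,-1))])
  # dark knob blob near prediction
  u=proj(c,[*C0,.121]).round().astype(int);x0,y0=max(u[0]-40,0),max(u[1]-40,0)
  m=(g[y0:y0+80,x0:x0+80]<45).astype(np.uint8);k,l,st,ce=cv2.connectedComponentsWithStats(m)
  for i in range(1,k):
    if st[i,4]>30:print(' dark',st[i,:4]+[x0,y0,0,0],st[i,4],ce[i].round(1)+[x0,y0])
  print(' knob bottom/top proj',proj(c,[*C0,.107]).round(1),proj(c,[*C0,.135]).round(1))
E
```

```text
time_s: 26.78
eef_pos: [0.5297, 0.2062, 0.2306]
eef_rot: [0.003, 0.101, 0.995, 0.001]
wrist_force: [0.1, 0.3, 0.6]
opening: 0.802
t 26.78 tcp [0.5297 0.2062 0.2306] jaw 78.4 down [ 0.006  0.001 -1.   ] op 0.802 F [0.1 0.3 0.6]
need units [-0.601 -0.001  0.781] dist 0.1478
turn units [ 0.005  0.012 -0.001]
wrist lid plate top pred [254.7 266.5] knob top [254.7 282.5] rim l/r [[260.7, 290.4], [248.2, 238.1], [285.4, 259.8], [224.5, 270.6]]
 dark [222 234  11  24] 147 [225.9 242.9]
 dark [233 234  50  16] 290 [259.4 237.9]
 dark [245 260  20  30] 505 [254.6 274.9]
 knob bottom/top proj [254.7 266.5] [254.7 282.5]
scene lid plate top pred [246.6 150.9] knob top [246.5 142.6] rim l/r [[256.1, 147.7], [236.9, 155.6], [239.8, 146.3], [253.7, 157.1]]
 dark [207 107  21  15] 135 [217.7 111.8]
 dark [240 107   6  14] 40 [242.4 113.2]
 dark [244 141   7  12] 76 [247.  146.2]
 dark [237 156  25  30] 442 [249.6 170.3]
 knob bottom/top proj [246.6 150.9] [246.5 142.6]
```

```bash
python3 -c "
from h import *
a=cv2.imread('pics/top0.png').astype(int);b=cv2.imread('pics/top_end.png').astype(int);d=np.abs(a-b).sum(2)
for n,(x,y) in dict(bottle=(237,131),cap=(217,272),tacho=(168,157)).items():print(n,d[y-14:y+14,x-14:x+14].mean().round(1))
print(ctrl.hand_in())"
```

```text
bottle 28.1
cap 133.7
tacho 46.6
the job is handed in; nothing more can be done
None
```

```bash
python3 -c "
from h import *
for f in('scene0','scene_end','s6r','top0','t6r','top_end'):
  im=cv2.imread(f'pics/{f}.png');h=cv2.cvtColor(im,cv2.COLOR_BGR2HSV);m=cv2.inRange(h,(0,170,90),(6,255,255))|cv2.inRange(h,(174,170,90),(180,255,255))
  k,l,st,ce=cv2.connectedComponentsWithStats(m);print(f,[(ce[i].round(1).tolist(),int(st[i,4])) for i in range(1,k) if 60<st[i,4]<900][:6])"
```

```text
scene0 [([449.3, 91.0], 535), ([274.8, 124.8], 79), ([310.9, 128.1], 89), ([162.1, 215.0], 416)]
scene_end [([449.3, 91.0], 534), ([274.8, 124.8], 79), ([310.9, 128.1], 89), ([162.1, 215.0], 416)]
s6r [([449.4, 91.1], 539), ([274.8, 124.8], 79), ([310.9, 128.1], 89), ([162.1, 215.0], 416)]
top0 [([508.4, 113.7], 85), ([493.6, 117.1], 186), ([235.4, 123.3], 82), ([454.6, 122.5], 73), ([217.4, 271.8], 254), ([470.9, 271.8], 175)]
t6r [([508.4, 113.8], 91), ([493.5, 117.4], 194), ([235.4, 123.3], 81), ([454.6, 122.5], 73), ([217.4, 271.8], 251), ([470.9, 271.8], 174)]
top_end [([508.4, 113.8], 91), ([493.4, 117.5], 195), ([454.6, 122.5], 73), ([221.3, 271.5], 125), ([470.9, 271.8], 173)]
```

The job is handed in at about 27 s of simulated time; no verdict is reported. The medium (64 mm) blue pot stands in the nest. The bar was drawn up until it stopped at about 10–15 N. The wedge was pushed to about 23 N and stopped moving. The lid was set on the pot and released.

**Last checks**
- **Lid:** it met the rim at TCP height 0.1141 m, against 0.114 m expected when seated. After release, the knob's centre is within about 1 px of the seated prediction in both the wrist and scene pictures. I did not measure its tilt separately.
- **Wedge:** its tip showed beyond the bridge after the push. The force it now holds on the bar by itself was not measured.
- **Bystanders:** the cap and the bottle's red top have not moved between the first and last scene pictures. I had no exact reading for the tachometer. The arm never came near it.

**Disagreements**
- **Wrist camera:** it put things 2–7 mm further along cradle +y than my first fix from the top picture. I used the wrist camera's reading of the pot for the lid, and the plug dropped in.
- **Top-picture comparison:** it flagged a large change at the red cap. The scene picture showed the cap unmoved, so I put that down to the arm partly hiding it.

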